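# Hang a bracket on the curing line and wind it under the lamp hood

## Robot

A 6-joint arm with a two-finger parallel gripper is mounted at the origin on a cart in front of the work surface, level with it; the furniture and walls round the work are solid. World frame = base frame: x ahead of the robot, y to its left, z up, the work surface at z = 0. Lengths are in m, angles in degrees, forces in N, time in s.
With the tool pointing down it reaches from about 0.35 to 0.875 m from the base axis. Payload 4.2 kg.
Tool frame: the origin (TCP) lies at the very end of the fingers, on their centre line; the grasp point (between the pads) lies 19 mm behind it; z points along the fingers, y is the line along which they close (so a half turn about z gives the same grasp; the last joint's range is limited). The gripper opens to 87 mm and grips with 3 to 60 N. Pads are 19 mm wide; open, the fingers measure 117 mm over their backs; the gripper's body (75 mm by 190 mm) begins 51 mm behind the grasp point.
Start: joints at [-53.022, 22.042, 0.453, 0, -68.411, -14.817], TCP at [0.236, -0.579, 0.223] pointing down, gripper open.
Joint ranges: [-179.83, 179.83], [-69.29, 118.12], [-61.27, 80.66], [-181.25, 117.63], [-171.15, -9.14], [-177.46, 177.46]. Speed limits (degrees/s): [159.86, 159.86, 180, 180, 180, 180].

## Interface

Orientations are given as a 3x3 rotation matrix whose columns are the frame's x, y, z axes.
In Python, from station import r gives the robot as it stands.
- The arm moves only by the tool jog_arm, never from a script. Its argument "plan" is text: rows parted by semicolons, each of 7 numbers parted by spaces: the shift along the tool's x, y, z normalised to -1 to 1, where 1 is 0.025 m, then the turn, a rotation vector about the tool's x, y, z normalised to -1 to 1, where 1 is 8 degrees, then the closure, from -1 (fully open) to 1 (shut). A call has exactly 10 rows; each row shifts and turns the commanded pose from where the row before left it, along the tool's axes as they then stand; what a row does not reach is not made up. A row lasts 1/10 s, in which the tool goes at most 50 mm and 8.59 degrees, less where a joint would pass 70% of its speed; a pose out of reach is approached as far as the arm can. A call with a number of a shift or a turn outside -1 to 1 is refused whole. A call with a gripper value outside its range is refused whole. The fingers move at their own pace and stop on an object; the grip force is fixed at half the most. Time passes only in rows, so rows that do not move let the fingers close, or fill a call up. It gives the time, the measured TCP pose, the force, the opening and the grip force at its end, in the units of the state.
- r.sense(): the state, without advancing time (a new reading comes with each control period).
- r.capture(name): name is "scene" or "top" or "wrist"; returns (picture, depth): 384x512x3 uint8, red, green, blue; 384x512 float32, m along the optical axis (not along the pixel's ray), 0 where there is no reading.
- r.get_calibration(name): a dict with "mtx" (3x3 intrinsics, pixels), "extrinsics" (4x4, takes a point from camera to world coordinates). Camera axes: x right, y up, looking along -z (the intrinsics and any distortion apply to the point x, -y, -z); pixel columns grow to the right and rows downward; lengths in m; the calibration is good to about 2 mm. The wrist camera is an equidistant fisheye: a pixel r from the principal point sees the ray r / f radians off the axis. A picture is of the moment at which its call begins: read the wrist's pose just before it. get_calibration takes no time and is no camera call; for the wrist camera it gives the pose at the moment of the call.
- r.finish_job(): hands the job in; it is judged then, once.
The state is a dict: "time_s": time; "joints": joint angles; "joint_velocities": joint speeds; "effort": joint torques, N m; "tcp_pos": TCP position; "ee_rot": TCP orientation; "wrist_force": force on the tool from outside, world axes, zero at the start; "moment": the same for the moment, N m; "gripper_width": opening from 0.0 (shut) to 1.0 (fully open); "gripper_force": force on a finger pad.
Only numpy, scipy, OpenCV 4.12 (cv2) and the standard library are available. Lean on these libraries where they do the work, as an engineer would, in place of code of your own. Each camera call takes 0.05 s, during which the arm holds its last target. There are 200 camera calls.

## Task

Take the hanger with the bracket from its pick-up stand and hang it on the rail of the curing line, its hook between the two plates of the carriage fork, outside the hood. Let go, then wind the two-handled crank (clockwise draws the carriage under the hood) through as many turns as it takes, until the bracket's lower tip points at the tip of the pointer under the hood, and leave the hanger hanging still. Move the carriage only with the crank, never by pushing it, and leave the can, the bottle and the jar standing where they are.

Things in the scene. Friction and masses are not known exactly. Their poses are not given: they have to be found in the camera images.
- line: The curing line, a grey steel and aluminium frame fixed to the bench. Origin on the bench top below the rail and the crank's middle plane; x away from the robot, y along the rail to the left, z up. Base plate 10 mm thick. In front of the rail a gearbox whose top slopes 30 degrees down towards the robot; the crank turns on that slope, axis at x=-125, y=0 mm, and reaches out to radius 57 mm.
- rail_mid (a point): Middle of the rail's axis: bar of 10 mm diameter along the line's y, 190 mm above the bench, from y=-77 to +207 mm of the line. End posts 10 mm thick reach 6 mm above the axis. A guide bar for the carriage lies 45 mm behind and 40 mm below.
- hood_mouth (a point): Middle of the hood's right edge, on the underside of its roof, above the rail (line y=80 mm). The hood runs 125 mm to the left from here, from 52 mm in front of the rail to 58 mm behind it; roof 12 mm thick, underside 262 mm above the bench; front lip down to 250 mm; open in front and at the ends, closed at the back.
- baffle_top (a point): Middle of the top edge of the light baffle left of the crank: an upright aluminium sheet, 3 mm thick, in the plane y=64 mm of the line, x=-180 to -65 mm, from the bench up to 215 mm. It leaves no room for a gripper's body along the left side of the crank's circle.
- crank (a joint): Angle of the two-handled crank, rad, grows clockwise as seen from the robot and above; 1.4 to 2.4 turns are needed. At 0 handle a is at the upper (far) end of the slope, b at the lower; a quarter turn brings a to the right. One turn moves the carriage 80 mm to the left (+y of the line). It stays where it is left.
- crank_hub (a point): Top of the crank's hub (24 mm diameter) on the crank's axis. z points out along the axis (30 degrees from vertical, leaning to the robot), x along the arm to handle a; turns with the crank. Arm 114 x 16 x 8 mm, its top 4 mm below this point.
- handle_a (a point): Middle of crank handle a: black, freely spinning round grip, 18 to 21 mm diameter, 38 mm long along the crank's axis, 45 mm from that axis; this point is 17 mm further out along the axis than the hub's top. Axes as crank_hub.
- handle_b (a point): Middle of crank handle b, same as a, on the other end of the arm.
- carriage: Dark steel carriage that runs on the guide bar and carries the fork; moved only by the crank. Origin on the rail's axis in the middle of the fork, axes as the line's.
- fork (a point): Middle of the carriage fork, on the rail's axis; axes as the line's. The fork is two upright dark steel plates 4 mm thick, 29 mm apart along the rail, from 22 mm in front of the rail's axis to 44 mm behind it, 10 mm below to 14 mm above it. A cross plate joins them 36 mm behind the rail.
- pointer: Pointer: small dark clamp block (22 x 18 x 16 mm) on the base plate under the hood with an upright steel blade; origin at its foot, 10 mm above the bench; y along the rail.
- pointer_tip (a point): Upper tip of the pointer's blade, 67 mm above its foot.
- stand: Pick-up stand, fixed: foot 90 x 70 mm, back plate 50 mm behind the bar (stand +x), horizontal bar of 10 mm diameter along the stand's y, 190 mm above the bench, held by cheeks 56 mm apart that reach 4 mm above the bar's axis. Origin on the bench below the bar's middle. It and the can may change places.
- hanger: Hanger, 0.15 to 0.31 kg, 172 mm tall. Origin on the bar's axis, y along it. C-shaped steel hook 12 mm wide: inverted V on the bar; long leg in front (-x), short leg behind ending 10 mm below the origin, 24 mm apart; foot below the bar 43 to 48 mm down. To unhook lift 20 to 30 mm, then to -x; hang in reverse. Handle 16 x 16 mm, 11 to 65 mm up. Bracket 50 x 7 mm, 47 to 97 mm down.
- hanger_tip (a point): Lower pointed tip of the bracket, 107 mm below the hanger's origin.
- solvent_can: Flat solvent can, 58 x 95 x 168 mm, upright, bystander; origin under its middle.
- drink_bottle: Drink bottle, 65 mm diameter, 204 mm tall, upright, bystander; origin under its middle.
- small_jar: Small jar with green lid, 46 mm diameter, 106 mm tall, upright, bystander; origin under its middle.

How it is judged (in metres and radians):
On the way:
1. the hanger hangs on the rail with its hook between the fork's plates, outside the hood, and is let go (x of hanger in the frame of line between -0.006 and 0.006 m and z of hanger in the frame of line between 0.184 and 0.196 m and y of hanger in the frame of fork between -0.013 and 0.013 m and angle between hanger's own z axis and vertical below 0.25 rad and contact force between each of the fingers, the arm and hanger below 0.3 N and y of hanger in the frame of line below 0.06 m), for 0.2 s.
At the end, for the whole second after the job is handed in: The hanger hangs on the rail (origin within 6 mm of the rail's axis, tilt under 0.25 rad) between the fork's plates, its tip within 6 mm of the pointer's tip along the rail, released, hanging still (under 0.03 m/s and 0.3 rad/s), and the crank at rest (x of hanger in the frame of line between -0.006 and 0.006 m and z of hanger in the frame of line between 0.184 and 0.196 m and y of hanger in the frame of fork between -0.013 and 0.013 m and angle between hanger's own z axis and vertical below 0.25 rad and contact force between each of the fingers, the arm and hanger below 0.3 N and y of hanger_tip in the frame of pointer between -0.006 and 0.006 m and linear speed of hanger below 0.03 m/s and angular speed of hanger below 0.3 rad/s and velocity of joint crank between -0.1 and 0.1 rad/s); the robot touches nothing.
It fails at once if the carriage is pushed by the robot (more than 5 N) (contact force between any of the fingers, the arm and carriage above 5 N).
It fails at once if the hanger is dropped (height (world z) of hanger below 0.15 m).
It fails at once if the can, the bottle or the jar is shifted by more than 30 mm or tipped (distance of any of solvent_can, drink_bottle, small_jar from where it was at the start of the episode above 0.03 m or angle between any of solvent_can, drink_bottle, small_jar's own z axis and vertical above 0.3 rad).
It also fails if it takes over 72 s, if anything falls off the work surface, if the arm or the gripper's body presses on something with over 40 N, if the wrist force passes 120 N, or if a joint passes its speed limit or range.

## Working session

There is one attempt and no reset: what is moved stays moved. The work goes in short steps, Python scripts to look and compute and a tool call to move; the robot and the scene stay as the last step left them, time stands still between calls to the robot, and variables do not carry over. Pictures are saved under pics/ and viewed, at most 10 in all, crops included, and the job is handed in when it is done.

Besides the shell and the picture viewer there is one more tool, called after "Request:" by a JSON object that holds its "fn" and its "kwargs", one argument or row to a line. jog_arm: Moves the arm, as the interface text tells. Scaled input: -1 to 1 covers 0.025 m each way for a shift and 8 degrees each way for a turn. Its arguments: {"type":"object","properties":{"plan":{"type":"string"}},"required":["plan"]}

```bash
ls; mkdir -p pics
python3 - <<'E'
from station import r
import cv2,numpy as np
s=r.sense(); print({k:np.round(v,3).tolist() for k,v in s.items()})
for n in ("scene","top"):
    p,d=r.capture(n); c=r.get_calibration(n)
    print(n,{k:np.round(v,4).tolist() for k,v in c.items()})
    cv2.imwrite(f"pics/{n}0.png",p[...,::-1]); np.savez(f"{n}0.npz",p=p,d=d,K=c["mtx"],T=c["extrinsics"])
    print(c.keys(), (d>0).mean())
a=cv2.imread("pics/scene0.png");b=cv2.imread("pics/top0.png")
E
```

```text
pics
{'time_s': 0.0, 'joints': [-53.022, 22.091, 0.379, -0.029, -68.413, -14.819], 'joint_velocities': [-0.04, -0.038, 0.03, -0.063, 0.02, 0.061], 'effort': [0.0, -39.066, 18.741, 4.22, 0.011, -0.0], 'tcp_pos': [0.236, -0.578, 0.221], 'ee_rot': [[-0.926, -0.377, -0.001], [-0.377, 0.926, 0.002], [0.0, 0.002, -1.0]], 'wrist_force': [-0.865, -0.118, 0.36], 'moment': [0.014, 0.009, -0.005], 'gripper_force': 0.0, 'gripper_width': 1.001}
scene {'mtx': [[404.9318, 0.0, 253.5882], [0.0, 404.9318, 186.5924], [0.0, 0.0, 1.0]], 'extrinsics': [[-0.7092, 0.4249, -0.5625, -0.062], [-0.7049, -0.4129, 0.5768, 0.7728], [0.0128, 0.8056, 0.5924, 0.7223], [0.0, 0.0, 0.0, 1.0]]}
dict_keys(['mtx', 'extrinsics']) 0.9961039225260416
top {'mtx': [[495.3513, 0.0, 245.9425], [0.0, 495.3513, 182.607], [0.0, 0.0, 1.0]], 'extrinsics': [[-0.017, 0.9845, -0.1746, 0.2944], [-0.9997, -0.0202, -0.0166, 0.2131], [-0.0199, 0.1742, 0.9845, 1.1613], [0.0, 0.0, 0.0, 1.0]]}
dict_keys(['mtx', 'extrinsics']) 0.996002197265625
```

View pics/scene0.png

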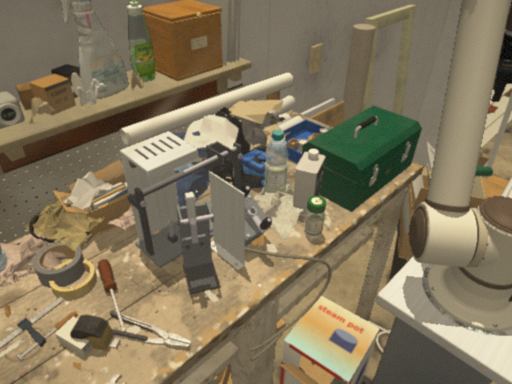

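View pics/top0.png

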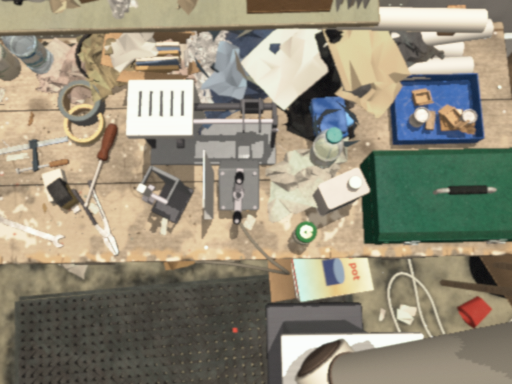

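The top view shows the hood (160,108), the crank (238,195), the baffle (207,185) and the stand with the hanger (165,193). The bottle, can and jar are on the right at (328,145), (342,190) and (305,232). In the scene view the stand is at (195,245). Next I'll enlarge both views and get metric data.

```bash
cat > h.py <<'E'
import numpy as np,cv2
def load(n):
    z=np.load(n); return z["p"],z["d"],z["K"],z["T"]
def cloud(d,K,T):
    v,u=np.mgrid[:d.shape[0],:d.shape[1]]
    c=np.stack([(u-K[0,2])/K[0,0]*d,-(v-K[1,2])/K[1,1]*d,-d],-1)
    return c@T[:3,:3].T+T[:3,3]
def ray(u,v,K,T,z):
    q=T[:3,:3]@np.array([(u-K[0,2])/K[0,0],-(v-K[1,2])/K[1,1],-1]); o=T[:3,3]
    return o+q*(z-o[2])/q[2]
E
python3 - <<'E'
from h import *
p,d,K,T=load("top0.npz"); C=cloud(d,K,T)
cv2.imwrite("pics/t1.png",cv2.resize(p[70:250,120:290,::-1],None,fx=3.3,fy=3.3,interpolation=cv2.INTER_CUBIC))
ps,ds,Ks,Ts=load("scene0.npz")
cv2.imwrite("pics/s1.png",cv2.resize(ps[120:310,110:290,::-1],None,fx=3.1,fy=3.1,interpolation=cv2.INTER_CUBIC))
for u,v in [(160,108),(238,195),(239,177),(237,216),(207,155),(207,218),(200,103),(255,104),(273,104),(165,193),(163,186),(145,185),(185,180),(178,215),(270,160),(150,160),(230,210),(328,135),(353,184),(305,232)]: print(u,v,np.round(C[v,u],3))
E
```

```text
160 108 [0.596 0.386 0.278]
238 195 [0.454 0.248 0.11 ]
239 177 [0.483 0.244 0.165]
237 216 [0.408 0.251 0.121]
207 155 [0.567 0.324 0.011]
207 218 [0.417 0.325 0.009]
200 103 [0.647 0.325 0.155]
255 104 [0.63  0.208 0.188]
273 104 [0.639 0.17  0.159]
165 193 [0.477 0.423 0.012]
163 186 [0.495 0.429 0.009]
145 185 [0.499 0.474 0.   ]
185 180 [ 0.51   0.378 -0.001]
178 215 [0.425 0.392 0.012]
270 160 [0.551 0.174 0.012]
150 160 [0.558 0.461 0.011]
230 210 [0.434 0.271 0.008]
328 135 [0.557 0.064 0.205]
353 184 [0.463 0.013 0.168]
305 232 [0.373 0.107 0.104]
```

View pics/t1.png

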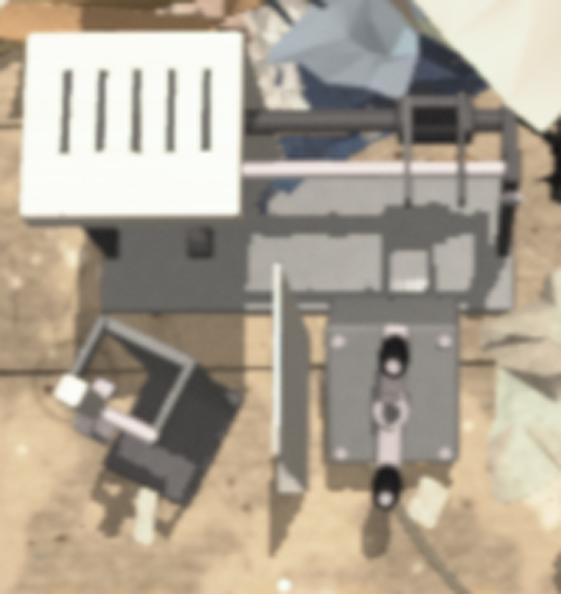

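View pics/s1.png

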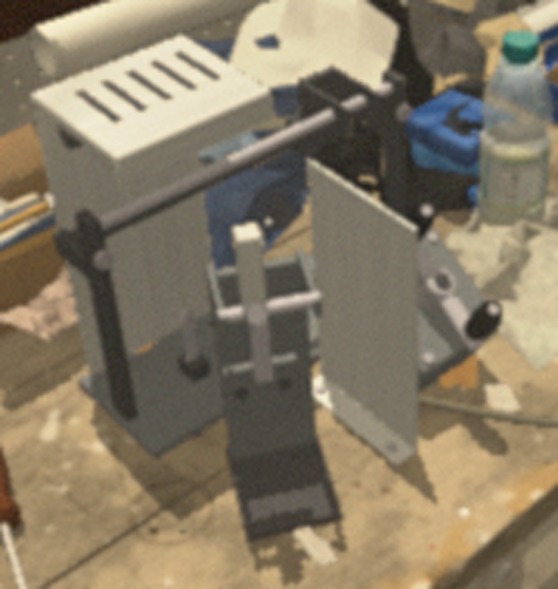

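The enlarged top view shows these features (crop pixels):
- Rail: (240–505,168)
- Fork plates: x = 407 and 462
- Crank handles: (393,355) and (386,490)
- Stand bar: about (70,398) to (155,437)
- Hanger handle top: (72,388)

The enlarged scene view shows the pointer, with its block at (193,365) and blade tip at about (190,313).

Run:
```python
from h import *
p,d,K,T=load("top0.npz"); C=cloud(d,K,T)
def t(x,y,z,n): print(n,np.round(ray(120+(x-1.15)/3.3,70+(y-1.15)/3.3,K,T,z),4))
for a in [(250,168,.19,"rail L"),(500,168,.19,"rail R"),(407,200,.204,"fork pl L front"),(462,200,.204,"fork pl R front"),(407,100,.204,"forkL back"),(465,100,.204,"forkR back"),
 (22,216,.262,"hood FL"),(241,216,.262,"hood FR"),(241,34,.274,"hood BR"),(513,307,.01,"base FR"),(102,310,.01,"base FL"),(277,268,.215,"baffle far"),(277,480,.215,"baffle near"),
 (393,365,.17,"handle far top?"),(386,500,.12,"handle near top"),(394,411,.125,"hub"),
 (72,388,.255,"hanger top"),(70,398,.19,"bar L"),(155,437,.19,"bar R"),(103,322,.19,"back L"),(190,362,.19,"back R"),(200,242,.026,"pointer block")]: t(*a)
p2,d2,K2,T2=load("scene0.npz"); C2=cloud(d2,K2,T2)
def s(x,y,z,n): print(n,np.round(ray(110+(x-1)/3.1,120+(y-1)/3.1,K2,T2,z),4))
for a in [(190,313,.077,"ptr tip"),(193,375,.01,"ptr block foot"),(247,228,.255,"hanger top"),(228,313,.19,"bar"),(320,297,.19,"bar"),(262,380,.083,"hanger tip"),(115,228,.19,"rail L end"),(300,137,.19,"rail")]: s(*a)
# rail line by depth: heights near .19-.2
for CC,n in ((C,"top"),(C2,"scene")):
    m=(CC[...,2]>.18)&(CC[...,2]<.2)&(CC[...,0]>.54)&(CC[...,0]<.63)&(CC[...,1]>.15)&(CC[...,1]<.5)
    q=CC[m]; 
    if len(q)>20:
        f=np.polyfit(q[:,1],q[:,0],1); 
        for _ in range(5): k=abs(np.polyval(f,q[:,1])-q[:,0])<.006; f=np.polyfit(q[k,1],q[k,0],1)
        print(n,"rail x=",f,k.sum(),q[k,1].min(),q[k,1].max(),q[k,2].mean())
    for (lab,cx,cy,R,lo,hi) in [("handtop",.475,.44,.07,.21,.27),("hood",.6,.39,.15,.265,.285),("baffle",.45,.32,.08,.2,.225)]:
        m=(CC[...,2]>lo)&(CC[...,2]<hi)&(np.hypot(CC[...,0]-cx,CC[...,1]-cy)<R); q=CC[m]
        if len(q): print(n,lab,len(q),np.round(q.mean(0),4),np.round(q.min(0),3),np.round(q.max(0),3))
```

```text
rail L [0.5973 0.3304 0.19  ]
rail R [0.5937 0.1759 0.19  ]
fork pl L front [0.5706 0.2333 0.204 ]
fork pl R front [0.5698 0.2    0.204 ]
forkL back [0.634  0.2323 0.204 ]
forkR back [0.6332 0.1968 0.204 ]
hood FL [0.5494 0.4522 0.262 ]
hood FR [0.5466 0.3268 0.262 ]
hood BR [0.6511 0.3255 0.274 ]
base FR [0.5452 0.1624 0.01  ]
base FL [0.5493 0.4593 0.01  ]
baffle far [0.5273 0.3112 0.215 ]
baffle near [0.4004 0.3115 0.215 ]
handle far top? [0.4753 0.2443 0.17  ]
handle near top [0.3969 0.2517 0.12  ]
hub [0.4535 0.2456 0.125 ]
hanger top [0.4503 0.4231 0.255 ]
bar L [0.4554 0.4393 0.19  ]
bar R [0.4306 0.3875 0.19  ]
back L [0.5019 0.42   0.19  ]
back R [0.476  0.3667 0.19  ]
pointer block [0.5941 0.3861 0.026 ]
ptr tip [0.5918 0.385  0.077 ]
ptr block foot [0.5959 0.388  0.01  ]
hanger top [0.4518 0.4204 0.255 ]
bar [0.4604 0.4356 0.19  ]
bar [0.4313 0.3833 0.19  ]
hanger tip [0.4895 0.395  0.083 ]
rail L end [0.5872 0.4371 0.19  ]
rail [0.587  0.2704 0.19  ]
top rail x= [0.02362464 0.5873281 ] 379 0.1665947938400399 0.33481797468747065 0.194151262197631
top handtop 124 [0.4478 0.4226 0.2443] [0.44  0.415 0.211] [0.459 0.434 0.258]
top hood 3756 [0.5973 0.388  0.2741] [0.543 0.325 0.265] [0.655 0.452 0.28 ]
top baffle 137 [0.4655 0.3128 0.2119] [0.416 0.31  0.2  ] [0.529 0.389 0.219]
scene rail x= [0.02554432 0.58491787] 464 0.16560733697699348 0.4556191696887162 0.1924691881196283
scene handtop 203 [0.4465 0.4259 0.2373] [0.439 0.415 0.21 ] [0.545 0.446 0.262]
scene hood 1823 [0.5919 0.3919 0.2737] [0.542 0.324 0.265] [0.656 0.45  0.278]
scene baffle 240 [0.4697 0.3109 0.2088] [0.416 0.307 0.2  ] [0.529 0.314 0.217]
```

Request:
{"fn": "jog_arm", "kwargs": {
  "plan": "0 0 -0.75 0 0 1 -1; 0 0 -0.75 0 0 1 -1; 0 0 -0.75 0 0 1 -1; 0 0 -0.75 0 0 1 -1; 0 0 -0.75 0 0 1 -1; 0 0 -0.75 0 0 1 -1; -0.05 1 0 0 0 0 -1; -0.05 1 0 0 0 0 -1; -0.05 1 0 0 0 0 -1; -0.05 1 0 0 0 0 -1"
}}

```text
time_s: 1.1
tcp_pos: [0.2841, -0.4899, 0.3344]
ee_rot: [[-0.9, 0.436, -0.001], [0.436, 0.9, 0.001], [0.001, 0.001, -1.0]]
wrist_force: [-0.2, -0.2, 0.2]
gripper_width: 0.998
gripper_force: 0.0
```

Request:
{"fn": "jog_arm", "kwargs": {
  "plan": "-0.05 1 0 0 0 0 -1; -0.05 1 0 0 0 0 -1; -0.05 1 0 0 0 0 -1; -0.05 1 0 0 0 0 -1; -0.05 1 0 0 0 0 -1; -0.05 1 0 0 0 0 -1; -0.05 1 0 0 0 0 -1; -0.05 1 0 0 0 0 -1; -0.05 1 0 0 0 0 -1; -0.05 1 0 0 0 0 -1"
}}

```text
time_s: 2.1
tcp_pos: [0.4042, -0.2703, 0.3346]
ee_rot: [[-0.9, 0.436, -0.001], [0.436, 0.9, 0.0], [0.001, 0.0, -1.0]]
wrist_force: [-0.4, -0.1, 0.1]
gripper_width: 1.002
gripper_force: 0.0
```

Run:
```python
from h import *
p,d,K,T=load("top0.npz"); C=cloud(d,K,T)
# height profile of gearbox/crank along columns, and handle blobs (dark, high)
for u in (222,238,254):
    print(u,[tuple(np.round(C[v,u],3)) for v in range(148,216,5)])
p2,d2,K2,T2=load("scene0.npz"); C2=cloud(d2,K2,T2)
for CC in (C,C2):
    for lab,x0,x1,z0 in (("far",.46,.51,.125),("near",.38,.435,.085)):
        q=CC[(CC[...,0]>x0)&(CC[...,0]<x1)&(CC[...,1]>.2)&(CC[...,1]<.29)&(CC[...,2]>z0)&(CC[...,2]<.2)]
        if len(q): print(lab,len(q),np.round(np.median(q,0),3),np.round(np.percentile(q,[5,95],axis=0),3).tolist())
```

```text
222 [(np.float64(0.584), np.float64(0.288), np.float64(0.008)), (np.float64(0.572), np.float64(0.288), np.float64(0.009)), (np.float64(0.559), np.float64(0.288), np.float64(0.013)), (np.float64(0.532), np.float64(0.284), np.float64(0.078)), (np.float64(0.515), np.float64(0.283), np.float64(0.105)), (np.float64(0.503), np.float64(0.282), np.float64(0.109)), (np.float64(0.494), np.float64(0.283), np.float64(0.1)), (np.float64(0.484), np.float64(0.283), np.float64(0.095)), (np.float64(0.474), np.float64(0.284), np.float64(0.088)), (np.float64(0.464), np.float64(0.285), np.float64(0.081)), (np.float64(0.453), np.float64(0.285), np.float64(0.077)), (np.float64(0.443), np.float64(0.286), np.float64(0.067)), (np.float64(0.432), np.float64(0.286), np.float64(0.071)), (np.float64(0.429), np.float64(0.29), np.float64(-0.001))]
238 [(np.float64(0.582), np.float64(0.25), np.float64(0.012)), (np.float64(0.571), np.float64(0.25), np.float64(0.009)), (np.float64(0.559), np.float64(0.25), np.float64(0.008)), (np.float64(0.532), np.float64(0.248), np.float64(0.076)), (np.float64(0.509), np.float64(0.
[... 980 characters left out ...]
4(0.482), np.float64(0.213), np.float64(0.096)), (np.float64(0.473), np.float64(0.214), np.float64(0.086)), (np.float64(0.462), np.float64(0.214), np.float64(0.082)), (np.float64(0.452), np.float64(0.214), np.float64(0.074)), (np.float64(0.441), np.float64(0.214), np.float64(0.073)), (np.float64(0.431), np.float64(0.215), np.float64(0.066)), (np.float64(0.427), np.float64(0.215), np.float64(-0.0))]
far 130 [0.485 0.245 0.159] [[0.472, 0.238, 0.131], [0.506, 0.253, 0.168]]
near 144 [0.411 0.253 0.111] [[0.395, 0.245, 0.088], [0.433, 0.26, 0.122]]
far 71 [0.477 0.246 0.16 ] [[0.471, 0.237, 0.147], [0.487, 0.252, 0.167]]
near 138 [0.405 0.255 0.106] [[0.394, 0.245, 0.088], [0.433, 0.26, 0.121]]
```

Request:
{"fn": "jog_arm", "kwargs": {
  "plan": "0.4 1 0 0 0 0 -1; 0.4 1 0 0 0 0 -1; 0.4 1 0 0 0 0 -1; 0.4 1 0 0 0 0 -1; 0.4 1 0 0 0 0 -1; 0.4 1 0 0 0 0 -1; 0.4 1 0 0 0 0 -1; 0.4 1 0 0 0 0 -1; 0.4 1 0 0 0 0 -1; 0.4 1 0 0 0 0 -1"
}}

```text
time_s: 3.1
tcp_pos: [0.4226, -0.0018, 0.3348]
ee_rot: [[-0.9, 0.436, -0.001], [0.436, 0.9, 0.0], [0.001, -0.0, -1.0]]
wrist_force: [0.1, 0.2, -0.9]
gripper_width: 0.999
gripper_force: 0.0
```

Request:
{"fn": "jog_arm", "kwargs": {
  "plan": "0.4 1 0 0 0 0 -1; 0.4 1 0 0 0 0 -1; 0.4 1 0 0 0 0 -1; 0.4 1 0 0 0 0 -1; 0.4 1 0 0 0 0 -1; 0.4 1 0 0 0 0 -1; 0.4 1 0 0 0 0 -1; 0.4 1 0 0 0 0 -1; 0.4 1 0 0 0 0 -1; 0.4 1 0 0 0 0 -1"
}}

```text
time_s: 4.1
tcp_pos: [0.4417, 0.2667, 0.3346]
ee_rot: [[-0.9, 0.436, -0.001], [0.436, 0.9, -0.001], [0.0, -0.001, -1.0]]
wrist_force: [0.3, 0.2, -0.6]
gripper_width: 0.999
gripper_force: 0.0
```

Request:
{"fn": "jog_arm", "kwargs": {
  "plan": "0.4 1 0 0 0 0 -1; 0.4 1 0 0 0 0 -1; 0.4 1 0 0 0 0 -1; 0.4 1 0 0 0 0 -1; 0.4 0.8 0 0 0 0 -1; 0.4 0.8 0 0 0 0 -1; 0 0 0 0 0 0 -1; 0 0 0 0 0 0 -1; 0 0 0 0 0 0 -1; 0 0 0 0 0 0 -1"
}}

```text
time_s: 5.1
tcp_pos: [0.4491, 0.4171, 0.3354]
ee_rot: [[-0.9, 0.436, 0.0], [0.436, 0.9, 0.0], [-0.0, 0.0, -1.0]]
wrist_force: [0.9, 0.2, -0.1]
gripper_width: 1.004
gripper_force: 0.0
```

Run:
```python
from station import r
from h import *
s=r.sense(); print(s["tcp_pos"],s["joints"])
c=r.get_calibration("wrist"); p,d=r.capture("wrist")
np.savez("w1.npz",p=p,d=d,K=c["mtx"],T=c["extrinsics"]); print(np.round(c["mtx"],1).tolist(),np.round(c["extrinsics"],3).tolist())
cv2.imwrite("pics/w1.png",p[...,::-1])
```

```text
[0.44906582 0.41707582 0.33539301] [ 5.79993628e+01  1.78939966e+01  1.02204793e+01  1.19159507e-03
 -8.23118812e+01 -1.73879487e+02]
[[297.3, 0.0, 251.7], [0.0, 297.3, 195.0], [0.0, 0.0, 1.0]] [[0.438, -0.866, -0.242, 0.383], [0.899, 0.422, 0.118, 0.449], [0.0, -0.269, 0.963, 0.497], [0.0, 0.0, 0.0, 1.0]]
```

View pics/w1.png

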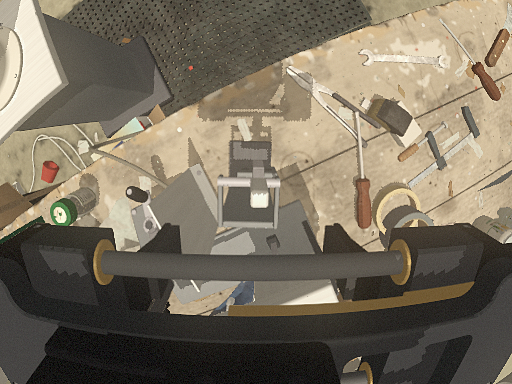

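The wrist view shows the stand bar from (220,182) to (278,183) and the light top of the hanger's handle at about (259,199).

```bash
cat >> h.py <<'E'
def fray(u,v,K,T,z):
    a=np.array([u-K[0,2],v-K[1,2]]); rr=np.hypot(*a); th=rr/K[0,0]
    c=np.array([a[0]/rr*np.sin(th),-a[1]/rr*np.sin(th),-np.cos(th)])
    q=T[:3,:3]@c; o=T[:3,3]; return o+q*(z-o[2])/q[2]
E
python3 - <<'E'
from h import *
p,d,K,T=load("w1.npz")
hsv=cv2.cvtColor(p,cv2.COLOR_RGB2HSV); s=p[175:225,205:300].astype(int)
m=(s.min(2)>190).astype(np.uint8)
n,l,st,ce=cv2.connectedComponentsWithStats(m)
for i in range(1,n):
    if st[i,4]>20: print(st[i],ce[i]+[205,175])
for u,v,z in [(222,182,.19),(277,183,.19),(259,199,.255)]: print(np.round(fray(u,v,K,T,z),4))
E
```

```text
[ 13   5  32   6 152] [234.07236842 182.59868421]
[62  6 13  6 56] [273.125      183.53571429]
[ 46  18  17  14 220] [259.05       199.78636364]
[0.4337 0.3894 0.19  ]
[0.4603 0.4415 0.19  ]
[0.45   0.4235 0.255 ]
```

Request:
{"fn": "jog_arm", "kwargs": {
  "plan": "0.08 0.25 0.5 0 0 0 -1; 0 0 1 0 0 0 -1; 0 0 1 0 0 0 -1; 0 0 1 0 0 0 -1; 0 0 1 0 0 0 -1; 0 0 0.4 0 0 0 -0.5; 0 0 0 0 0 0 1; 0 0 0 0 0 0 1; 0 0 0 0 0 0 1; 0 0 0 0 0 0 1"
}}

```text
time_s: 6.15
tcp_pos: [0.4503, 0.425, 0.2139]
ee_rot: [[-0.9, 0.436, 0.002], [0.436, 0.9, 0.002], [-0.0, 0.003, -1.0]]
wrist_force: [0.2, 0.2, 0.9]
gripper_width: 0.632
gripper_force: 0.0
```

Request:
{"fn": "jog_arm", "kwargs": {
  "plan": "0 0 0 0 0 0 1; 0 0 0 0 0 0 1; 0 0 -0.2 0 0 0 1; 0 0 -0.3 0 0 0 1; 0 0 -0.3 0 0 0 1; 0 0 -0.2 0 0 0 1; 0 0 0 0 0 0 1; 0 0 0 0 0 0 1; 0 0 0 0 0 0 1; 0 0 0 0 0 0 1"
}}

```text
time_s: 7.15
tcp_pos: [0.4497, 0.4243, 0.237]
ee_rot: [[-0.9, 0.436, -0.001], [0.436, 0.9, -0.001], [0.0, -0.001, -1.0]]
wrist_force: [1.1, 0.6, -2.5]
gripper_width: 0.182
gripper_force: 29.9
```

Run:
```python
from station import r
from h import *
p,d=r.capture("scene"); c=r.get_calibration("scene"); np.savez("scene1.npz",p=p,d=d,K=c["mtx"],T=c["extrinsics"])
p0,d0,K,T=load("scene0.npz")
t=p0[226:250,186:202]
for a in (p0,p):
    m=cv2.matchTemplate(a[205:255,175:215],t,cv2.TM_CCOEFF_NORMED); print(cv2.minMaxLoc(m)[1::2])
cv2.imwrite("pics/s2.png",np.hstack([cv2.resize(q[170:260,150:240,::-1],None,fx=4.4,fy=4.4,interpolation=cv2.INTER_CUBIC) for q in (p0,p)]))
def px(P):
    q=T[:3,:3].T@(np.array(P)-T[:3,3]); return K[0,2]-K[0,0]*q[0]/q[2],K[1,2]+K[1,1]*q[1]/q[2]
for z in (0,.01,.02,.025): print(px((.45,.4235,.083+z)))
```

```text
(1.0, (11, 21))
(0.9630810022354126, (11, 19))
(np.float64(195.23783781902452), np.float64(258.0478150483626))
(np.float64(194.89699067950374), np.float64(254.7555763458637))
(np.float64(194.5514277932157), np.float64(251.41778829816548))
(np.float64(194.37684725570884), np.float64(249.7315168420186))
```

View pics/s2.png

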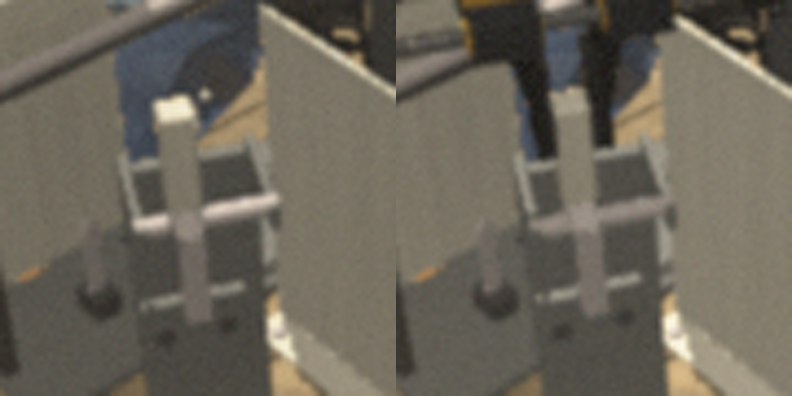

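The two panels show that the hanger was gripped late. It rose only about 6 mm (handle top 97 → 90 in the crop), so the grip is shallow. I'll seat it again and regrip lower.

Request:
{"fn": "jog_arm", "kwargs": {
  "plan": "0 0 0.24 0 0 0 1; 0 0 0 0 0 0 0.4; 0 0 0 0 0 0 0.4; 0 0 0.4 0 0 0 0.4; 0 0 0.4 0 0 0 0.4; 0 0 0 0 0 0 1; 0 0 0 0 0 0 1; 0 0 0 0 0 0 1; 0 0 0 0 0 0 1; 0 0 0 0 0 0 1"
}}

```text
time_s: 8.2
tcp_pos: [0.4498, 0.4243, 0.2113]
ee_rot: [[-0.9, 0.436, -0.001], [0.436, 0.9, -0.0], [0.0, -0.0, -1.0]]
wrist_force: [-0.2, 1.0, -2.6]
gripper_width: 0.184
gripper_force: 30.0
```

Request:
{"fn": "jog_arm", "kwargs": {
  "plan": "0 0 -0.5 0 0 0 1; 0 0 -0.55 0 0 0 1; 0 0 0 0 0 0 1; 0.4 0 0 0 0 0 1; 0.5 0 0 0 0 0 1; 0.5 0 0 0 0 0 1; 0.3 0 0 0 0 0 1; 0 0 -0.3 0 0 0 1; 0 0 -0.7 0 0 0 1; 0 0 -1 0 0 0 1"
}}

```text
time_s: 9.2
tcp_pos: [0.4143, 0.4408, 0.2874]
ee_rot: [[-0.902, 0.431, -0.006], [0.431, 0.902, -0.001], [0.005, -0.003, -1.0]]
wrist_force: [0.0, 0.5, -2.3]
gripper_width: 0.183
gripper_force: 30.0
```

Run:
```python
from station import r
from h import *
p,d=r.capture("scene"); s=r.sense(); print(s["tcp_pos"],s["wrist_force"],s["gripper_width"])
cv2.imwrite("pics/s3.png",cv2.resize(p[130:270,130:270,::-1],None,fx=4,fy=4,interpolation=cv2.INTER_CUBIC))
```

```text
[0.41638832 0.44247031 0.29372644] [1.49691613 0.86923663 2.76022378] 0.1807680177194285
```

View pics/s3.png

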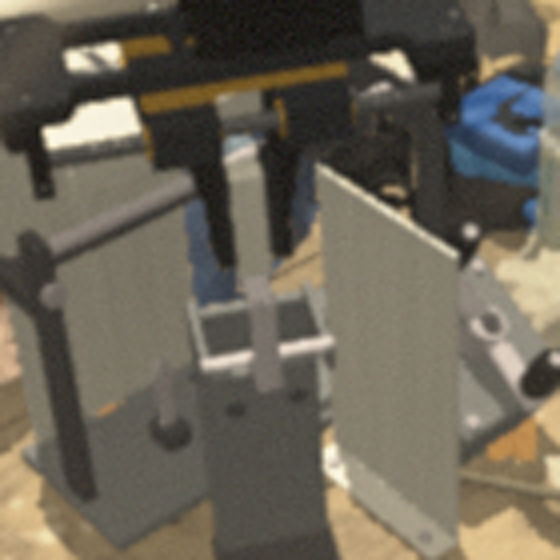

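The hanger now hangs free in the gripper, with its tip at (268,388) in the crop, clear of the stand bar. Next I raise it and carry it over to the line.

Request:
{"fn": "jog_arm", "kwargs": {
  "plan": "0 0 -0.8 0 0 -0.5 1; 0 0 -0.9 0 0 -0.8 1; 0 0 -0.9 0 0 -0.8 1; 0 0 -0.6 0 0 -0.6 1; -0.3 -0.4 0 0 0 -0.36 1; -0.6 -0.9 0 0 0 0 1; -0.6 -0.9 0 0 0 0 1; -0.6 -0.9 0 0 0 0 1; -0.6 -0.9 0 0 0 0 1; -0.6 -0.9 0 0 0 0 1"
}}

```text
time_s: 10.25
tcp_pos: [0.4954, 0.3157, 0.3673]
ee_rot: [[-1.0, 0.019, -0.004], [0.019, 1.0, 0.002], [0.004, 0.002, -1.0]]
wrist_force: [0.6, 0.8, -2.0]
gripper_width: 0.183
gripper_force: 30.0
```

Request:
{"fn": "jog_arm", "kwargs": {
  "plan": "-0.6 -0.9 0 0 0 0 1; -0.6 -0.9 0 0 0 0 1; -0.6 -0.9 0 0 0 0 1; -0.6 -0.9 0 0 0 0 1; -0.3 -0.5 0 0 0 0 1; 0 0 0 0 0 0 1; 0 0 0 0 0 0 1; 0 0 0 0 0 0 1; 0 0 0 0 0 0 1; 0 0 0 0 0 0 1"
}}

```text
time_s: 11.25
tcp_pos: [0.56, 0.2138, 0.3668]
ee_rot: [[-1.0, 0.017, -0.004], [0.017, 1.0, 0.002], [0.004, 0.002, -1.0]]
wrist_force: [-0.5, 0.1, -2.2]
gripper_width: 0.18
gripper_force: 30.0
```

Run:
```python
from station import r
from h import *
s=r.sense(); print(s["tcp_pos"],s["joints"],s["ee_rot"])
c=r.get_calibration("wrist"); p,d=r.capture("wrist")
np.savez("w2.npz",p=p,d=d,K=c["mtx"],T=c["extrinsics"])
cv2.imwrite("pics/w2.png",p[...,::-1])
```

```text
[0.55998069 0.2137624  0.36675553] [  36.22743622   16.22907282   12.27280621   -0.24205217  -86.15032433
 -127.20029108] [[-0.99984288  0.01727067 -0.00399128]
 [ 0.01726158  0.99984836  0.0023011 ]
 [ 0.00403042  0.00223184 -0.99998939]]
```

View pics/w2.png

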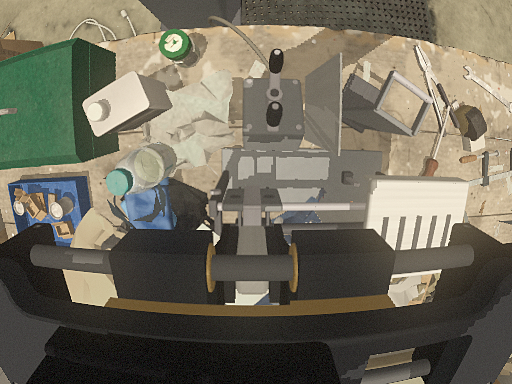

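The wrist view shows the rail at row 207 (cols 280–365), the fork plates near cols 234 and 268 on either side of the hanger at col 250, and the crank handles at (277,60) and (274,113).

Run:
```python
from h import *
p,d,K,T=load("w2.npz"); g=cv2.cvtColor(p,cv2.COLOR_RGB2GRAY).astype(int)
for v in (190,194,198,202): print(v,g[v,208:292:1].tolist())
C=np.array([[fray(u,v,K,T,.204) for u in range(208,292,4)] for v in (194,202)])
print(np.round(C[:,::5,:2],4).tolist())
for u in (290,330,360): print(u,g[198:216,u].tolist(),[np.round(fray(u,v,K,T,.19)[:2],4).tolist() for v in (204,208)])
```

```text
190 [162, 156, 125, 95, 88, 100, 99, 102, 104, 103, 109, 116, 107, 76, 66, 69, 65, 77, 122, 91, 77, 78, 76, 82, 80, 85, 86, 75, 83, 82, 84, 82, 88, 85, 81, 80, 99, 110, 109, 106, 107, 109, 112, 108, 110, 114, 108, 109, 113, 111, 111, 115, 86, 86, 84, 82, 85, 87, 81, 85, 87, 89, 86, 87, 89, 85, 87, 87, 74, 102, 177, 175, 168, 167, 168, 170, 167, 168, 169, 169, 169, 167, 168, 168]
194 [172, 162, 169, 168, 177, 153, 127, 132, 131, 122, 114, 95, 80, 67, 62, 57, 109, 102, 81, 79, 85, 83, 85, 83, 80, 79, 78, 85, 84, 78, 85, 86, 84, 82, 81, 89, 106, 111, 110, 110, 108, 112, 110, 110, 107, 111, 112, 111, 111, 110, 116, 108, 95, 84, 81, 88, 85, 86, 78, 83, 76, 87, 78, 79, 82, 81, 87, 89, 88, 83, 74, 154, 174, 170, 170, 170, 167, 172, 168, 168, 171, 171, 172, 169]
198 [139, 157, 93, 58, 62, 63, 64, 65, 68, 65, 63, 62, 68, 59, 53, 155, 107, 81, 85, 83, 86, 83, 81, 82, 82, 74, 77, 83, 75, 84, 75, 81, 81, 85, 83, 94, 107, 108, 109, 112, 108, 111, 109, 111, 107, 113, 109, 112, 110, 108, 108, 111, 103, 86, 81, 83, 86, 83, 83, 82, 82, 83, 81, 83, 80, 81, 88, 90, 84, 90, 84, 79, 139, 172, 171, 170, 1
[... 295 characters left out ...]
 82, 85, 83, 84, 87, 82, 86, 82, 83, 88, 78, 83, 82, 89, 84, 81, 75, 106, 152, 144, 144, 141, 142, 139, 142, 140, 144, 144]
[[[0.5746, 0.1638], [0.575, 0.1867], [0.5755, 0.2093], [0.5759, 0.232], [0.5764, 0.2548]], [[0.5841, 0.1632], [0.5845, 0.1863], [0.5849, 0.2091], [0.5854, 0.2319], [0.5859, 0.2549]]]
290 [170, 170, 166, 173, 144, 140, 174, 194, 214, 220, 212, 208, 158, 94, 104, 107, 107, 113] [[0.5927, 0.2591], [0.5977, 0.2592]]
330 [111, 114, 110, 107, 114, 154, 178, 194, 215, 215, 208, 206, 136, 116, 120, 121, 121, 121] [[0.5938, 0.3088], [0.599, 0.3091]]
360 [116, 118, 117, 118, 123, 139, 145, 152, 164, 154, 148, 139, 125, 124, 125, 124, 122, 126] [[0.5949, 0.3484], [0.6001, 0.3488]]
```

Run:
```python
from h import *
p,d,K,T=load("top0.npz"); g=cv2.cvtColor(p,cv2.COLOR_RGB2GRAY).astype(int)
for v in (109,112,115,124,127,130): print(v,g[v,236:268].tolist())
for u in (243,260): print(np.round(ray(u,112,K,T,.204),4),np.round(ray(u,127,K,T,.204),4))
p,d,K,T=load("scene0.npz"); C=cloud(d,K,T)
q=C[(C[...,2]>.196)&(C[...,2]<.215)&(C[...,0]>.56)&(C[...,0]<.65)&(C[...,1]>.18)&(C[...,1]<.26)]
h,e=np.histogram(q[:,1],bins=np.arange(.18,.262,.004)); print(h,e[0])
```

```text
109 [75, 73, 72, 72, 71, 78, 105, 121, 100, 69, 57, 55, 57, 55, 56, 57, 56, 57, 55, 56, 57, 59, 70, 92, 94, 86, 81, 76, 79, 83, 85, 85]
112 [154, 156, 158, 150, 117, 83, 102, 117, 97, 61, 46, 43, 43, 43, 44, 43, 44, 43, 44, 45, 45, 46, 66, 86, 83, 60, 82, 137, 172, 183, 184, 183]
115 [179, 179, 172, 163, 151, 147, 141, 137, 143, 159, 169, 168, 167, 167, 170, 175, 176, 176, 178, 180, 181, 173, 145, 118, 125, 155, 178, 183, 182, 182, 181, 180]
124 [162, 162, 162, 162, 162, 159, 147, 135, 138, 151, 162, 163, 164, 164, 164, 163, 163, 163, 163, 163, 162, 159, 143, 123, 121, 143, 160, 163, 163, 164, 165, 166]
127 [173, 172, 172, 173, 174, 170, 153, 136, 142, 160, 173, 177, 176, 176, 177, 179, 176, 177, 176, 176, 176, 172, 150, 127, 126, 153, 173, 177, 176, 177, 178, 179]
130 [175, 172, 172, 173, 172, 165, 134, 104, 124, 156, 172, 175, 174, 170, 166, 166, 168, 171, 175, 175, 175, 171, 144, 109, 111, 150, 173, 178, 179, 178, 178, 178]
[0.6086 0.2327 0.204 ] [0.5773 0.2332 0.204 ]
[0.6078 0.1985 0.204 ] [0.5766 0.1991 0.204 ]
[ 0  2  0  2 51 20  5  7  7  7  3  5 32 37  0  0  0  0  0  0] 0.18
```

Request:
{"fn": "jog_arm", "kwargs": {
  "plan": "0 0.09 0.5 0 0 0 1; 0 0 1 0 0 0 1; 0 0 1 0 0 0 1; 0 0 1 0 0 0 1; 0 0 1 0 0 0 1; 0 0 0.73 0 0 0 1; 0 0 0 0 0 0 1; 0 0 0 0 0 0 1; 0 0 0 0 0 0 1; 0 0 0 0 0 0 1"
}}

```text
time_s: 12.3
tcp_pos: [0.5604, 0.216, 0.2374]
ee_rot: [[-1.0, 0.018, -0.002], [0.018, 1.0, 0.004], [0.002, 0.004, -1.0]]
wrist_force: [-0.2, -0.0, -1.5]
gripper_width: 0.181
gripper_force: 30.0
```

Request:
{"fn": "jog_arm", "kwargs": {
  "plan": "-0.2 0 0 0 0 0 1; -0.3 0 0 0 0 0 1; -0.3 0 0 0 0 0 1; -0.3 0 0 0 0 0 1; -0.26 0 0 0 0 0 1; 0 0 0 0 0 0 1; 0 0 0 0 0 0 1; 0 0 0 0 0 0 1; 0 0 0 0 0 0 1; 0 0 0 0 0 0 1"
}}

```text
time_s: 13.3
tcp_pos: [0.5936, 0.2151, 0.236]
ee_rot: [[-1.0, 0.018, -0.004], [0.018, 1.0, 0.002], [0.004, 0.002, -1.0]]
wrist_force: [-0.5, 0.4, -3.5]
gripper_width: 0.184
gripper_force: 30.0
```

Run:
```python
from station import r
from h import *
s=r.sense(); print(s["tcp_pos"],s["wrist_force"],s["ee_rot"])
p,d=r.capture("scene")
cv2.imwrite("pics/s4.png",cv2.resize(p[115:235,150:290,::-1],None,fx=5,fy=5,interpolation=cv2.INTER_CUBIC))
```

```text
[0.59361648 0.21505962 0.23600184] [-0.51417815  0.3996691  -3.48679562] [[-0.99982764  0.01814839 -0.00391533]
 [ 0.0181394   0.99983278  0.00231933]
 [ 0.00395677  0.00224791 -0.99998965]]
```

View pics/s4.png

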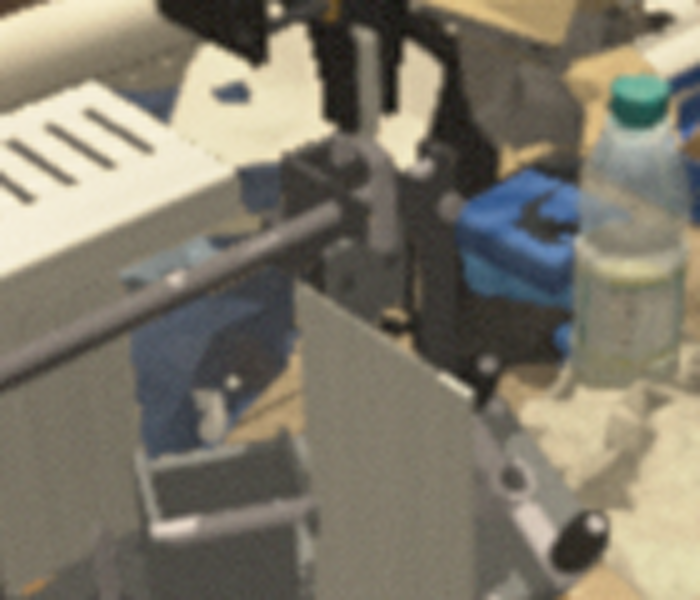

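The crop shows the hook straddling the rail between the fork plates at (370,190), with the long leg in front. Now I lower it.

Request:
{"fn": "jog_arm", "kwargs": {
  "plan": "0 0 0.3 0 0 0 1; 0 0 0.3 0 0 0 1; 0 0 0.2 0 0 0 1; 0 0 0.14 0 0 0 1; 0 0 0 0 0 0 1; 0 0 0 0 0 0 1; 0 0 0 0 0 0 1; 0 0 0 0 0 0 1; 0 0 0 0 0 0 1; 0 0 0 0 0 0 1"
}}

```text
time_s: 14.35
tcp_pos: [0.5937, 0.215, 0.2124]
ee_rot: [[-1.0, 0.018, -0.004], [0.018, 1.0, 0.002], [0.004, 0.002, -1.0]]
wrist_force: [-0.1, 0.1, -2.3]
gripper_width: 0.178
gripper_force: 30.0
```

Request:
{"fn": "jog_arm", "kwargs": {
  "plan": "0 0 0.06 0 0 0 1; 0 0 0.06 0 0 0 1; 0 0 0 0 0 0 1; 0 0 0 0 0 0 0.6; 0 0 0 0 0 0 0.3; 0 0 0 0 0 0 0; 0 0 0 0 0 0 -0.3; 0 0 0 0 0 0 -0.6; 0 0 0 0 0 0 -0.6; 0 0 0 0 0 0 -0.6"
}}

```text
time_s: 15.35
tcp_pos: [0.5937, 0.215, 0.2093]
ee_rot: [[-1.0, 0.018, -0.004], [0.018, 1.0, 0.002], [0.004, 0.002, -1.0]]
wrist_force: [0.5, 0.5, 0.3]
gripper_width: 0.657
gripper_force: 0.0
```

Run:
```python
from station import r
from h import *
s=r.sense(); print(s["tcp_pos"],s["wrist_force"],s["gripper_width"])
c=r.get_calibration("wrist"); p,d=r.capture("wrist")
np.savez("w3.npz",p=p,d=d,K=c["mtx"],T=c["extrinsics"]); T=c["extrinsics"];K=c["mtx"]
g=cv2.cvtColor(p,cv2.COLOR_RGB2GRAY).astype(int)
for v in (180,200,215,225): print(v,g[v,200:310:2].tolist())
```

```text
[0.59373262 0.21504285 0.20927997] [0.47158139 0.46805222 0.28506064] 0.6569995259737006
180 [82, 76, 72, 74, 76, 76, 72, 74, 64, 148, 187, 145, 121, 124, 124, 125, 119, 117, 114, 115, 116, 115, 117, 120, 119, 122, 123, 121, 121, 120, 124, 124, 120, 120, 123, 123, 123, 119, 121, 122, 125, 121, 117, 162, 163, 160, 162, 111, 115, 116, 116, 115, 115, 112, 113]
200 [70, 69, 72, 67, 67, 182, 182, 181, 182, 181, 179, 183, 60, 72, 70, 68, 92, 88, 88, 84, 84, 86, 117, 116, 119, 116, 116, 117, 119, 119, 120, 86, 94, 86, 92, 89, 88, 85, 70, 81, 69, 139, 181, 181, 175, 178, 178, 177, 175, 173, 176, 177, 178, 176, 178]
215 [57, 168, 185, 178, 177, 159, 179, 176, 177, 177, 182, 129, 85, 93, 74, 47, 180, 177, 178, 176, 179, 153, 158, 158, 165, 164, 160, 160, 158, 159, 156, 175, 179, 178, 178, 177, 180, 87, 63, 91, 93, 84, 193, 177, 179, 178, 176, 175, 177, 177, 176, 175, 175, 178, 176]
225 [98, 104, 142, 143, 141, 138, 143, 141, 137, 139, 142, 115, 85, 93, 78, 111, 145, 142, 141, 139, 139, 120, 165, 164, 169, 170, 167, 166, 164, 166, 166, 140, 142, 141, 141, 142, 141, 151, 64, 94, 89, 83, 148, 145, 145, 143, 141, 141, 146, 143, 135, 104, 104, 99, 137]
```

Request:
{"fn": "jog_arm", "kwargs": {
  "plan": "0 0 -0.4 0 0 0 -1; 0 0 -1 0 0 0 -1; 0 0 -1 0 0 0 -1; 0 0 -1 0 0 0 -1; 0 0 -0.6 0 0 0 -1; 1 0 0 0 0 0 -1; 1 0 0 0 0 0 -1; 1 0 0 0 0 0 -1; 1 0 0 0 0 0 -1; 0 0 0 0 0 0 -1"
}}

```text
time_s: 16.4
tcp_pos: [0.4922, 0.2165, 0.3117]
ee_rot: [[-1.0, 0.017, -0.002], [0.017, 1.0, 0.004], [0.002, 0.004, -1.0]]
wrist_force: [-0.0, -0.2, 0.3]
gripper_width: 1.003
gripper_force: 0.0
```

Request:
{"fn": "jog_arm", "kwargs": {
  "plan": "0 0 0 0.25 -0.25 -0.91 0; 0 0 0 0.25 -0.25 -0.91 0; 0 0 0 0.25 -0.25 -0.91 0; 0 0 0 0.25 -0.25 -0.91 0; 0 0 0 0.25 -0.25 -0.91 0; 0 0 0 0.25 -0.25 -0.91 0; 0 0 0 0.25 -0.25 -0.91 0; 0 0 0 0.25 -0.25 -0.91 0; 0 0 0 0.25 -0.25 -0.91 0; 0 0 0 0.25 -0.25 -0.91 0"
}}

```text
time_s: 17.4
tcp_pos: [0.4947, 0.2172, 0.3106]
ee_rot: [[-0.271, -0.857, 0.438], [-0.961, 0.27, -0.066], [-0.062, -0.438, -0.897]]
wrist_force: [0.5, -0.6, 0.1]
gripper_width: 0.498
gripper_force: 0.0
```

Request:
{"fn": "jog_arm", "kwargs": {
  "plan": "0 0 0 0.25 -0.25 -0.91 0; 0 0 0 0.25 -0.25 -0.91 0; 0 0 0 0 0 0 0; 0 0 0 0 0 0 0; 0 0 0 0 0 0 0; 0 0 0 0 0 0 0; 0 0 0 0 0 0 0; 0 0 0 0 0 0 0; 0 0 0 0 0 0 0; 0 0 0 0 0 0 0"
}}

```text
time_s: 18.4
tcp_pos: [0.4941, 0.2167, 0.3097]
ee_rot: [[-0.023, -0.862, 0.506], [-1.0, 0.022, -0.009], [-0.003, -0.506, -0.862]]
wrist_force: [-0.1, 0.5, 0.5]
gripper_width: 0.502
gripper_force: 0.0
```

Run:
```python
from station import r
from h import *
s=r.sense(); print(s["time_s"],s["tcp_pos"],np.round(s["joints"],1),np.round(s["ee_rot"],3).tolist())
c=r.get_calibration("wrist"); p,d=r.capture("wrist")
np.savez("w4.npz",p=p,d=d,K=c["mtx"],T=c["extrinsics"])
p2,d2=r.capture("top"); c2=r.get_calibration("top"); np.savez("top4.npz",p=p2,d=d2,K=c2["mtx"],T=c2["extrinsics"])
p3,d3=r.capture("scene"); c3=r.get_calibration("scene"); np.savez("scene4.npz",p=p3,d=d3,K=c3["mtx"],T=c3["extrinsics"])
a=np.hstack([cv2.resize(p[...,::-1],(480,360)),cv2.resize(p2[70:250,130:290,::-1],(320,360))])
cv2.imwrite("pics/c4.png",a)
# w2 handle caps
p,d,K,T=load("w2.npz")
print("caps w2",fray(277,51,K,T,.119),fray(275,103,K,T,.164))
```

```text
18.4 [0.49413018 0.21669455 0.30968275] [ 51.6  -2.3 -35.2  35.9 -43.3 -76.6] [[-0.023, -0.862, 0.506], [-1.0, 0.022, -0.009], [-0.003, -0.506, -0.862]]
caps w2 [0.39787913 0.25147131 0.119     ] [0.47287416 0.24375769 0.164     ]
```

View pics/c4.png

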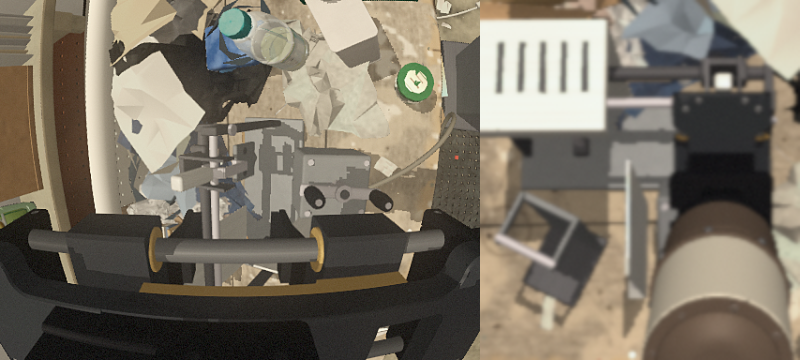

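The composite shows the hanger between the fork plates on the rail, and the crank handles at full-frame wrist pixels (336,208) for a and (407,213) for b. They agree with the computed positions, so I approach handle a.

Request:
{"fn": "jog_arm", "kwargs": {
  "plan": "-0.26 0.91 0 0 0 0 0; -0.26 0.91 0 0 0 0 0; -0.26 0.91 0 0 0 0 0; -0.26 0.91 0 0 0 0 0; 0 0 1 0 0 0 0; 0 0 1 0 0 0 0; 0 0 1 0 0 0 0; 0 0 0.7 0 0 0 0; 0 0 0.3 0 0 0 0; 0 0 0 0 0 0 0"
}}

```text
time_s: 19.55
tcp_pos: [0.4671, 0.2427, 0.1762]
ee_rot: [[-0.025, -0.863, 0.505], [-1.0, 0.022, -0.011], [-0.001, -0.505, -0.863]]
wrist_force: [0.4, 0.0, 0.3]
gripper_width: 0.498
gripper_force: 0.0
```

Request:
{"fn": "jog_arm", "kwargs": {
  "plan": "0 0 0.4 0 0 0 0; 0 0 0.5 0 0 0 0; 0 0 0.5 0 0 0 0; 0 0 0.4 0 0 0 0; 0 0 0 0 0 0 0; 0 0 0 0 0 0 1; 0 0 0 0 0 0 1; 0 0 0 0 0 0 1; 0 0 0 0 0 0 1; 0 0 0 0 0 0 1"
}}

```text
time_s: 20.55
tcp_pos: [0.49, 0.2438, 0.1396]
ee_rot: [[-0.023, -0.861, 0.508], [-1.0, 0.022, -0.008], [-0.004, -0.508, -0.862]]
wrist_force: [0.0, 0.4, 3.4]
gripper_width: 0.22
gripper_force: 30.0
```

Request:
{"fn": "jog_arm", "kwargs": {
  "plan": "0.55 0.13 0 0 0 0 1; 0.48 0.29 0 0 0 0 1; 0.37 0.42 0 0 0 0 1; 0.22 0.52 0 0 0 0 1; 0.05 0.56 0 0 0 0 1; -0.13 0.55 0 0 0 0 1; -0.29 0.48 0 0 0 0 1; -0.42 0.37 0 0 0 0 1; -0.52 0.22 0 0 0 0 1; -0.43 0.06 0 0 0 0 1"
}}

```text
time_s: 21.55
tcp_pos: [0.4352, 0.2596, 0.0972]
ee_rot: [[-0.023, -0.867, 0.498], [-1.0, 0.022, -0.007], [-0.004, -0.498, -0.867]]
wrist_force: [-0.1, -1.2, 0.2]
gripper_width: 0.016
gripper_force: 0.0
```

```bash
cat > st.py <<'E'
from station import r
from h import *
n=np.array([-.505,.011,.863]);n/=np.linalg.norm(n)
e2=np.array([-.0245,-1,0]); e2/=np.linalg.norm(e2); e2-=n*(n@e2); e1=np.cross(n,e2)*-1
if e1[0]<0: e1=-e1
M=np.array([.445,.2472,.125])
def st():
    s=r.sense(); q=s["tcp_pos"]+.01*n-M
    print(round(s["time_s"],2),"e1,e2,n mm",np.round([q@e1*1e3,q@e2*1e3,q@n*1e3],1),"phi",round(np.degrees(np.arctan2(q@e2,q@e1)),1),"F",np.round(s["wrist_force"],1),"j",np.round(s["joints"]),"w",round(float(s["gripper_width"]),3))
E
python3 -c "
from st import *
st()"
```

```text
21.55 e1,e2,n mm [-22.8 -12.2  -8.9] phi -151.9 F [-0.1 -1.2  0.2] j [  34.   11.  -61.  111.  -18. -144.] w 0.016
```

Run:
```python
from st import *
s=r.sense(); print(np.round(s["joints"],2).tolist(),np.round(s["tcp_pos"],4),np.round(s["ee_rot"],3).tolist())
p,d=r.capture("top"); np.savez("top5.npz",p=p,d=d)
g=cv2.cvtColor(p,cv2.COLOR_RGB2GRAY).astype(int)
for v in (106,112,124,127): print(v,g[v,196:276:2].tolist())
c=r.get_calibration("wrist"); p,d=r.capture("wrist"); np.savez("w5.npz",p=p,d=d,K=c["mtx"],T=c["extrinsics"])
K,T=c["mtx"],c["extrinsics"]
# project expected caps for phi guesses
def fpx(P):
    q=T[:3,:3].T@(P-T[:3,3]); th=np.arccos(-q[2]/np.linalg.norm(q)); a=np.array([q[0],-q[1]]); a/=np.hypot(*a); return K[:2,2]+K[0,0]*th*a
for ph in range(0,360,30):
    P=M+.019*n+.045*(np.cos(np.radians(ph))*e1+np.sin(np.radians(ph))*e2); u=fpx(P); ui=np.round(u).astype(int)
    Q=M+.045*(np.cos(np.radians(ph))*e1+np.sin(np.radians(ph))*e2)
    ok=6<ui[0]<506 and 6<ui[1]<378
    print(ph,np.round(u),np.round(fpx(Q)),p[ui[1]-3:ui[1]+4,ui[0]-3:ui[0]+4].mean((0,1)).round() if ok else None)
dk=((p.max(2)<45)).astype(np.uint8); dk[215:]=0
k,l,stt,ce=cv2.connectedComponentsWithStats(dk)
for i in range(1,k):
    if 60<stt[i,4]<3000: print(stt[i],ce[i].round())
```

```text
[34.24, 10.78, -60.69, 111.07, -17.86, -143.92] [0.4352 0.2596 0.0972] [[-0.023, -0.867, 0.498], [-1.0, 0.022, -0.007], [-0.004, -0.498, -0.867]]
106 [71, 96, 102, 103, 104, 103, 103, 103, 102, 102, 103, 102, 103, 103, 102, 102, 103, 93, 105, 86, 42, 40, 97, 130, 135, 126, 75, 99, 102, 92, 99, 100, 98, 97, 98, 98, 99, 97, 94, 105]
112 [97, 99, 98, 99, 95, 81, 81, 83, 73, 76, 77, 74, 70, 68, 74, 81, 86, 94, 99, 88, 42, 61, 213, 248, 249, 245, 136, 80, 56, 137, 166, 167, 170, 176, 177, 179, 177, 174, 117, 105]
124 [110, 109, 110, 110, 107, 105, 107, 110, 141, 156, 156, 157, 158, 158, 159, 157, 159, 157, 142, 123, 154, 156, 155, 142, 139, 142, 133, 115, 154, 159, 158, 159, 160, 161, 159, 159, 160, 155, 94, 83]
127 [97, 96, 86, 89, 104, 100, 108, 156, 168, 167, 166, 166, 168, 169, 168, 169, 170, 169, 146, 122, 154, 158, 134, 131, 144, 187, 145, 113, 151, 156, 153, 162, 174, 174, 172, 174, 173, 162, 81, 62]
0 [115. 246.] [129. 232.] [141. 134. 120.]
30 [119. 203.] [134. 192.] [ 95. 100. 106.]
60 [149. 167.] [161. 160.] [174. 168. 156.]
90 [199. 152.] [205. 146.] [219. 208. 198.]
120 [252. 165.] [252. 158.] [128. 123. 113.]
150 [290. 203.] [285. 191.] [132. 120. 101.]
180 [301. 249.] [295. 233.] [48. 46. 42.]
210 [286. 289.] [282. 270.] [71. 68. 65.]
240 [252. 316.] [252. 295.] [81. 67. 46.]
270 [210. 324.] [213. 303.] [40. 39. 37.]
300 [167. 313.] [175. 293.] [78. 66. 46.]
330 [133. 286.] [144. 268.] [148. 141. 126.]
[   0    0  123   67 2872] [54. 32.]
[102  68  22  29 102] [110.  78.]
```

```bash
cat > kin.py <<'E'
import numpy as np
from scipy.spatial.transform import Rotation as Ro
from scipy.optimize import least_squares
D=[([-53.022,22.091,.379,-.029,-68.413,-14.819],[.236,-.578,.221],None),
([57.999,17.894,10.220,0,-82.312,-173.879],[.44907,.41708,.33539],None),
([36.227,16.229,12.273,-.242,-86.150,-127.200],[.55998,.21376,.36676],None),
([51.6,-2.3,-35.2,35.9,-43.3,-76.6],[.4941,.2167,.3097],[.506,-.009,-.862]),
([34.24,10.78,-60.69,111.07,-17.86,-143.92],[.4352,.2596,.0972],[.498,-.007,-.867])]
def fk(j,k):
    l2,l3,h,lat,L,a,b,e=k; j=np.radians(j)
    z=lambda t:Ro.from_euler("z",t); y=lambda t:Ro.from_euler("y",t); x=lambda t:Ro.from_euler("x",t)
    R=z(j[0]); p=np.array([0,0,h])+R.apply([a,lat,0])
    R=R*y(j[1]); p=p+R.apply([0,0,l2])
    R=R*y(-j[2]); p=p+R.apply([l3,0,b])   # forearm along x
    R=R*x(k_s[0]*j[3]); R=R*y(-j[4]); p=p+R.apply([L,e*0,0])
    return p,R.apply([1,0,0])
k_s=[1]
def res(k):
    o=[]
    for j,p,zz in D:
        q,t=fk(j,k); o+=list(q-p)
        if zz is not None: o+=list(.1*(t-np.array(zz)))
    return np.array(o)
def fit():
    best=None
    for s in (1,-1):
        k_s[0]=s
        f=least_squares(res,[.4,.4,.2,-.15,.25,0,0,0])
        if best is None or f.cost<best[0]: best=(f.cost,s,f.x)
    k_s[0]=best[1]; return best
if __name__=="__main__":
    b=fit(); print(b[0],b[1],np.round(b[2],4)); print(np.round(res(b[2])*1e3,1))
E
python3 kin.py
```

```text
0.015278856186453482 -1 [ 0.4249  0.2243 -0.057  -0.1405  0.0848  0.2183  0.1057  0.    ]
[ 2.800e+01 -6.200e+00  4.620e+01 -1.970e+01  4.900e+00  2.000e+00
 -1.890e+01  8.900e+00 -1.050e+01 -6.330e+01  4.580e+01 -4.830e+01
  1.000e-01  2.000e-01  0.000e+00  7.400e+01 -1.123e+02  1.060e+01
 -0.000e+00 -1.000e-01 -0.000e+00]
```

Request:
{"fn": "jog_arm", "kwargs": {
  "plan": "0 0 -0.4 0 0 0 1; 0 0 -0.8 0 0 0 1; 0 0 -0.8 0 0 0 1; 0 0 -0.6 0 0 0 1; 0 0 0 0 0 0 1; 0 0 0 0 0 0 1; 0 0 0 0 0 0 1; 0 0 0 0 0 0 1; 0 0 0 0 0 0 1; 0 0 0 0 0 0 1"
}}

```text
time_s: 22.65
tcp_pos: [0.4051, 0.2597, 0.1517]
ee_rot: [[-0.024, -0.867, 0.499], [-1.0, 0.023, -0.009], [-0.004, -0.499, -0.867]]
wrist_force: [-0.3, 0.0, 0.0]
gripper_width: 0.009
gripper_force: 0.0
```

```bash
python3 - <<'E'
s=open('kin.py').read()
s=s.replace("R=R*y(-j[4]); p=p+R.apply([L,e*0,0])","p=p+R.apply([0,e,0]); R=R*y(-j[4]); p=p+R.apply([L,0,c])").replace("a,b,e=k","a,b,e,c=k").replace("0,0,0])\n        if best","0,0,0,0])\n        if best")
s=s.replace('D=[','D=[([%s],[.4051,.2597,.1517],None),'%"JJ")
from station import r
q=r.sense(); s=s.replace("JJ",",".join("%.3f"%v for v in q["joints"])).replace("[.4051,.2597,.1517]",str([round(float(v),4) for v in q["tcp_pos"]]))
open('kin.py','w').write(s)
E
python3 kin.py; sed -n 4p kin.py
```

```text
3.2039384195291263e-07 -1 [ 5.647e-01  4.225e-01  1.601e-01  4.000e-04  3.053e-01  6.000e-04
 -6.000e-04 -1.601e-01 -1.000e-03]
[-0.1 -0.2 -0.2 -0.4 -0.1  0.2 -0.1  0.1 -0.2  0.   0.2 -0.1 -0.1  0.2
  0.3  0.1  0.2  0.   0.2  0.1 -0.  -0.  -0.1 -0. ]
D=[([54.312,3.452,-59.544,71.062,-25.686,-120.975],[0.4051, 0.2597, 0.1517],None),([-53.022,22.091,.379,-.029,-68.413,-14.819],[.236,-.578,.221],None),
```

```bash
cat > plan.py <<'E'
from kin import *
import kin
K=fit()[2]
lo=np.array([-179,-69,-61.0,-181,-171]);hi=np.array([179,118,80,117,-9.5])
nn=np.array([-.5,.012,.866]);nn/=np.linalg.norm(nn)
e2=np.array([-.0245,-1,0]);e2/=np.linalg.norm(e2);e1=np.cross(e2,nn)
if e1[0]<0:e1=-e1
M=np.array([.4455,.2472,.125])
def rot(t): # tool columns for tilt t deg
    t=np.radians(t); u=np.array([1,-.0245,0]);u/=np.linalg.norm(u); Z=np.array([0,0,1.])
    tz=np.sin(t)*u-np.cos(t)*Z; ty=-np.cos(t)*u-np.sin(t)*Z; return np.stack([np.cross(ty,tz),ty,tz],1)
def peg(ph,h=-.010,R=.045):
    a=np.radians(ph); return M+R*(np.cos(a)*e1+np.sin(a)*e2)+h*nn
def ik(P,tz,seed):
    f=least_squares(lambda j:np.r_[(fk(np.r_[j,0],K)[0]-P)*10,fk(np.r_[j,0],K)[1]-tz],np.clip(seed,lo+.01,hi-.01),bounds=(lo,hi),x_scale=30)
    q=fk(np.r_[f.x,0],K); return f.x,np.linalg.norm(q[0]-P)*1e3,np.degrees(np.linalg.norm(q[1]-tz))
E
python3 - <<'E'
from plan import *
for t in (30,25,20,15,10,5,0):
    s=np.array([54.3,3.45,-59.5,71,-25.7]); o=[]
    for ph in (-16,30,60,90,120,150,172):
        s2,ep,ea=ik(peg(ph),rot(t)[:,2],s); s=s2; o.append(f"{ph}:{np.round(s2).astype(int).tolist()}{'' if ep+ea<.5 else ' BAD%.0f/%.0f'%(ep,ea)}")
    print(t,*o)
E
```

```text
30 -16:[40, 10, -54, 84, -20] 30:[33, 8, -57, 93, -17] 60:[28, 7, -60, 105, -15] 90:[34, 7, -61, 91, -17] BAD2/3 120:[42, 8, -61, 79, -20] BAD3/5 150:[46, 9, -61, 77, -21] BAD3/6 172:[47, 10, -61, 80, -22] BAD3/5
25 -16:[48, 11, -49, 56, -23] 30:[43, 9, -52, 60, -20] 60:[40, 8, -56, 68, -18] 90:[37, 7, -60, 79, -16] 120:[41, 7, -61, 77, -17] BAD1/1 150:[45, 8, -61, 75, -18] BAD1/2 172:[46, 9, -61, 78, -18] BAD1/1
20 -16:[51, 12, -41, 35, -28] 30:[48, 11, -44, 36, -26] 60:[47, 9, -48, 39, -24] 90:[47, 8, -53, 45, -21] 120:[48, 8, -56, 52, -19] 150:[49, 9, -58, 56, -19] 172:[52, 10, -57, 57, -19]
15 -16:[50, 14, -34, 21, -35] 30:[48, 12, -37, 21, -33] 60:[48, 11, -41, 23, -31] 90:[49, 10, -45, 25, -28] 120:[51, 10, -48, 28, -26] 150:[54, 10, -50, 31, -25] 172:[56, 11, -49, 31, -25]
10 -16:[49, 16, -27, 12, -41] 30:[46, 14, -30, 12, -40] 60:[46, 13, -34, 12, -37] 90:[48, 12, -37, 13, -35] 120:[50, 11, -41, 15, -33] 150:[53, 12, -42, 16, -31] 172:[55, 13, -42, 16, -31]
5 -16:[47, 17, -22, 5, -48] 30:[44, 16, -25, 5, -46] 60:[44, 15, -28, 5, -44] 90:[45, 14, -31, 5, -42] 120:[48, 13, -34, 6, -39] 150:[51, 14, -36, 6, -38] 172:[53, 14, -35, 7, -38]
0 -16:[45, 19, -17, 0, -54] 30:[42, 18, -19, 0, -53] 60:[42, 17, -23, 0, -51] 90:[43, 16, -26, 0, -48] 120:[45, 15, -29, 0, -46] 150:[48, 15, -30, 0, -44] 172:[50, 16, -30, 0, -44]
```

```bash
cat >> plan.py <<'E'
R18=rot(18)
def mv(a,b): return np.round(R18.T@(np.array(b)-np.array(a))/.025,2)
def stroke(a,b,n,R=.045):
    p=np.array([peg(x,R=R) for x in np.linspace(a,b,n+1)]); return "; ".join("%.2f %.2f %.2f 0 0 0 1"%tuple(R18.T@(y-x)/.025) for x,y in zip(p[:-1],p[1:]))
E
python3 - <<'E'
from plan import *
c=[.4051,.2597,.1517]; hov=peg(40)-.048*R18[:,2]
print(mv(c,hov), mv(hov,peg(40))); print(stroke(40,172,10)); print(stroke(-16,172,12)); print(mv(peg(172)-.06*R18[:,2],peg(-16)-.048*R18[:,2]),hov)
E
```

```text
[ 1.62 -2.65 -0.3 ] [ 0.   -0.    1.92]
0.28 0.29 0.06 0 0 0 1; 0.21 0.35 0.07 0 0 0 1; 0.12 0.39 0.08 0 0 0 1; 0.03 0.40 0.09 0 0 0 1; -0.07 0.40 0.08 0 0 0 1; -0.16 0.37 0.08 0 0 0 1; -0.24 0.33 0.07 0 0 0 1; -0.31 0.27 0.06 0 0 0 1; -0.37 0.19 0.04 0 0 0 1; -0.40 0.10 0.02 0 0 0 1
0.49 -0.07 -0.01 0 0 0 1; 0.49 0.06 0.01 0 0 0 1; 0.45 0.19 0.04 0 0 0 1; 0.38 0.30 0.06 0 0 0 1; 0.28 0.39 0.08 0 0 0 1; 0.17 0.45 0.10 0 0 0 1; 0.04 0.48 0.10 0 0 0 1; -0.10 0.47 0.10 0 0 0 1; -0.22 0.43 0.09 0 0 0 1; -0.33 0.35 0.07 0 0 0 1; -0.42 0.25 0.05 0 0 0 1; -0.47 0.13 0.03 0 0 0 1
[-0.75 -3.44 -0.25] [0.46480523 0.2177954  0.17923124]
```

Request:
{"fn": "jog_arm", "kwargs": {
  "plan": "0 0 0 -0.75 0 0 1; 0 0 0 -0.75 0 0 1; 0 0 0 0 0 0 1; 0 0 0 0 0 0 1; 0 0 0 0 0 0 1; 0 0 0 0 0 0 1; 0 0 0 0 0 0 1; 0 0 0 0 0 0 1; 0 0 0 0 0 0 1; 0 0 0 0 0 0 1"
}}

```text
time_s: 23.65
tcp_pos: [0.4136, 0.2569, 0.1565]
ee_rot: [[-0.032, -0.914, 0.405], [-0.999, 0.028, -0.016], [0.003, -0.405, -0.914]]
wrist_force: [-0.4, -0.3, 0.1]
gripper_width: 0.009
gripper_force: 0.0
```

Request:
{"fn": "jog_arm", "kwargs": {
  "plan": "0 0 0 -0.25 0 0 1; 0 0 0 -0.25 0 0 1; 0 0 0 -0.24 0 0 1; 0.3 -0.45 -0.04 0 0 0 1; 0.3 -0.45 -0.05 0 0 0 1; 0.3 -0.45 -0.05 0 0 0 1; 0.3 -0.45 -0.04 0 0 0 1; 0.3 -0.45 -0.04 0 0 0 1; 0 0 0 0 0 0 1; 0 0 0 0 0 0 1"
}}

```text
time_s: 24.65
tcp_pos: [0.4641, 0.2177, 0.1791]
ee_rot: [[-0.033, -0.951, 0.308], [-0.999, 0.03, -0.013], [0.003, -0.309, -0.951]]
wrist_force: [0.4, 0.4, -0.7]
gripper_width: 0.007
gripper_force: 0.0
```

```bash
cat > go.py <<'E'
from station import r
from plan import *
import sys
def s(): 
    q=r.sense(); R=q["ee_rot"]; d=q["tcp_pos"]-M
    print("t",round(q["time_s"],2),"tilt",round(np.degrees(np.arcsin(R[0,2])),1),"e1 e2 n",np.round([d@e1*1e3,d@e2*1e3,d@nn*1e3],1),"peg",round(np.degrees(np.arctan2(d@e2,d@e1)),1),"F",np.round(q["wrist_force"],1)); return q["tcp_pos"]
def to(ph,up=0): 
    c=r.sense()["tcp_pos"]; print("to",ph,up,mv(c,peg(ph)-up*R18[:,2]))
def fork():
    import cv2
    p,d=r.capture("top"); g=cv2.cvtColor(p,cv2.COLOR_RGB2GRAY).astype(int)
    row=g[122:130].mean(0)[140:270]; print("fork row min cols",[140+i for i in range(2,128) if row[i]==row[i-2:i+3].min() and row[i]<min(row[i-2],row[i+2])-8])
    b=(p[100:118,140:270].min(2)>190).any(0); print("bright cols",140+np.where(b)[0][[0,-1]] if b.any() else None)
E
python3 -c "
from go import *
s();to(40);fork()
import cv2
c=r.get_calibration('wrist');p,d=r.capture('wrist');Kw,T=c['mtx'],c['extrinsics'];g=cv2.cvtColor(p,cv2.COLOR_RGB2GRAY)
def fpx(P):
    q=T[:3,:3].T@(P-T[:3,3]); th=np.arccos(-q[2]/np.linalg.norm(q)); a=np.array([q[0],-q[1]]); a/=np.hypot(*a); return Kw[:2,2]+Kw[0,0]*th*a
for ph in range(60,270,10):
    v=[]
    for h in (0,.008,.019):
        u=np.round(fpx(peg(ph,h))).astype(int); v.append((u.tolist(),int(g[max(u[1]-2,0):u[1]+3,max(u[0]-2,0):u[0]+3].mean()) if 2<u[0]<510 and 2<u[1]<382 else None))
    print(ph,v)
"
```

```text
t 24.65 tilt 18.0 e1 e2 n [43.8 29.1 37.1] peg 33.6 F [ 0.4  0.4 -0.7]
to 40 0 [-0.01 -0.03  1.92]
fork row min cols [234, 249]
bright cols [140 246]
60 [([270, 205], 113), ([273, 209], 115), ([278, 214], 124)]
70 [([280, 200], 130), ([283, 203], 149), ([288, 208], 149)]
80 [([290, 197], 55), ([293, 200], 54), ([299, 204], 56)]
90 [([300, 195], 60), ([304, 198], 63), ([310, 202], 150)]
100 [([310, 195], 82), ([314, 198], 133), ([320, 203], 75)]
110 [([319, 197], 65), ([323, 200], 105), ([330, 205], 129)]
120 [([327, 201], 124), ([332, 204], 129), ([339, 208], 120)]
130 [([334, 206], 126), ([339, 209], 119), ([346, 214], 136)]
140 [([340, 212], 136), ([344, 215], 134), ([352, 220], 124)]
150 [([344, 219], 120), ([349, 223], 124), ([356, 228], 124)]
160 [([347, 227], 116), ([351, 231], 60), ([359, 236], 118)]
170 [([348, 236], 53), ([353, 239], 53), ([360, 245], 52)]
180 [([347, 244], 51), ([352, 248], 50), ([359, 254], 65)]
190 [([346, 253], 57), ([350, 257], 67), ([357, 263], 74)]
200 [([343, 261], 71), ([347, 265], 71), ([354, 272], 73)]
210 [([338, 269], 71), ([343, 273], 72), ([349, 280], 72)]
220 [([333, 276], 70), ([337, 281], 69), ([343, 288], 55)]
230 [([326, 283], 69), ([330, 288], 51), ([336, 294], 51)]
240 [([319, 288], 52), ([323, 293], 51), ([328, 300], 85)]
250 [([311, 293], 49), ([315, 298], 61), ([320, 305], 92)]
260 [([303, 296], 49), ([306, 301], 84), ([311, 309], 92)]
```

Request:
{"fn": "jog_arm", "kwargs": {
  "plan": "0 0 0.6 0 0 0 1; 0 0 0.7 0 0 0 1; 0 0 0.62 0 0 0 1; 0 0 0 0 0 0 1; 0.28 0.29 0.06 0 0 0 1; 0.21 0.35 0.07 0 0 0 1; 0.12 0.39 0.08 0 0 0 1; 0.03 0.4 0.09 0 0 0 1; -0.07 0.4 0.08 0 0 0 1; -0.16 0.37 0.08 0 0 0 1"
}}

```text
time_s: 25.75
tcp_pos: [0.4297, 0.2085, 0.1069]
ee_rot: [[-0.032, -0.95, 0.311], [-0.999, 0.03, -0.012], [0.002, -0.311, -0.95]]
wrist_force: [1.7, -1.0, 1.1]
gripper_width: 0.006
gripper_force: 1.2
```

```bash
python3 -c "
from go import *
s();fork()"
```

```text
t 25.75 tilt 18.1 e1 e2 n [-21.9  39.   -8.2] peg 119.3 F [ 1.7 -1.   1.1]
fork row min cols [227, 235, 243]
bright cols [140 240]
```

Request:
{"fn": "jog_arm", "kwargs": {
  "plan": "-0.24 0.33 0.07 0 0 0 1; -0.31 0.27 0.06 0 0 0 1; -0.37 0.19 0.04 0 0 0 1; -0.4 0.1 0.02 0 0 0 1; 0 0 0 0 0 0 1; 0 0 -0.7 0 0 0 1; 0 0 -1 0 0 0 1; 0 0 -0.7 0 0 0 1; -0.25 -0.8 -0.08 0 0 0 1; -0.25 -1 -0.08 0 0 0 1"
}}

```text
time_s: 26.8
tcp_pos: [0.4349, 0.255, 0.1704]
ee_rot: [[-0.029, -0.95, 0.31], [-1.0, 0.028, -0.009], [0.0, -0.31, -0.951]]
wrist_force: [0.1, 0.0, -0.4]
gripper_width: 0.003
gripper_force: 0.0
```

```bash
python3 -c "
from go import *
s();fork()"
```

```text
t 26.8 tilt 18.0 e1 e2 n [13.4 -7.6 44.8] peg -29.6 F [ 0.1  0.  -0.4]
fork row min cols [222, 238]
bright cols [140 234]
```

Request:
{"fn": "jog_arm", "kwargs": {
  "plan": "-0.12 -0.8 -0.05 0 0 0 1; -0.13 -0.84 -0.04 0 0 0 1; 0 0 0 0 0 0 1; 0 0 0.6 0 0 0 1; 0 0 0.7 0 0 0 1; 0 0 0.62 0 0 0 1; 0 0 0 0 0 0 1; 0.49 -0.07 -0.01 0 0 0 1; 0.49 0.06 0.01 0 0 0 1; 0.45 0.19 0.04 0 0 0 1"
}}

```text
time_s: 27.85
tcp_pos: [0.4835, 0.223, 0.1372]
ee_rot: [[-0.032, -0.95, 0.311], [-0.999, 0.03, -0.01], [0.0, -0.311, -0.95]]
wrist_force: [2.1, 1.2, -0.8]
gripper_width: 0.003
gripper_force: 1.1
```

```bash
python3 -c "
from go import *
s();fork()"
```

```text
t 27.85 tilt 18.1 e1 e2 n [39.5 23.3 -8.7] peg 30.5 F [ 2.1  1.2 -0.8]
fork row min cols [217, 226, 233]
bright cols [140 229]
```

Request:
{"fn": "jog_arm", "kwargs": {
  "plan": "0.38 0.3 0.06 0 0 0 1; 0.28 0.39 0.08 0 0 0 1; 0.17 0.45 0.1 0 0 0 1; 0.04 0.48 0.1 0 0 0 1; -0.1 0.47 0.1 0 0 0 1; -0.22 0.43 0.09 0 0 0 1; -0.33 0.35 0.07 0 0 0 1; -0.42 0.25 0.05 0 0 0 1; -0.47 0.13 0.03 0 0 0 1; 0 0 0 0 0 0 1"
}}

```text
time_s: 28.9
tcp_pos: [0.4114, 0.242, 0.0947]
ee_rot: [[-0.031, -0.951, 0.309], [-0.999, 0.029, -0.013], [0.004, -0.309, -0.951]]
wrist_force: [0.2, 0.3, -0.5]
gripper_width: 0.007
gripper_force: 0.4
```

Request:
{"fn": "jog_arm", "kwargs": {
  "plan": "0 0 -0.7 0 0 0 1; 0 0 -1 0 0 0 1; 0 0 -0.7 0 0 0 1; -0.15 -0.7 -0.05 0 0 0 1; -0.2 -0.9 -0.07 0 0 0 1; -0.2 -0.9 -0.07 0 0 0 1; -0.2 -0.94 -0.06 0 0 0 1; 0 0 0 0 0 0 1; 0 0 0 0 0 0 1; 0 0 0 0 0 0 1"
}}

```text
time_s: 29.9
tcp_pos: [0.4726, 0.2581, 0.1834]
ee_rot: [[-0.032, -0.951, 0.308], [-0.999, 0.029, -0.014], [0.004, -0.308, -0.951]]
wrist_force: [-0.7, -0.0, 0.7]
gripper_width: 0.004
gripper_force: 0.0
```

```bash
python3 -c "
from go import *
s();fork();to(-16)"
```

```text
t 29.9 tilt 17.9 e1 e2 n [ 52.4 -11.5  37.2] peg -12.4 F [-0.7 -0.   0.7]
fork row min cols [202, 219]
bright cols [140 213]
to -16 0 [-0.03 -0.03  1.93]
```

Request:
{"fn": "jog_arm", "kwargs": {
  "plan": "-0.16 0 0 0 0 0 1; 0 0 0.6 0 0 0 1; 0 0 0.7 0 0 0 1; 0 0 0.62 0 0 0 1; 0 0 0 0 0 0 1; 0.16 0 0 0 0 0 1; 0.49 -0.07 -0.01 0 0 0 1; 0.49 0.06 0.01 0 0 0 1; 0.45 0.19 0.04 0 0 0 1; 0.38 0.3 0.06 0 0 0 1"
}}

```text
time_s: 30.95
tcp_pos: [0.4762, 0.2121, 0.1332]
ee_rot: [[-0.033, -0.95, 0.31], [-0.999, 0.031, -0.013], [0.002, -0.31, -0.951]]
wrist_force: [2.3, -0.4, 0.9]
gripper_width: 0.007
gripper_force: 1.0
```

Request:
{"fn": "jog_arm", "kwargs": {
  "plan": "0.28 0.39 0.08 0 0 0 1; 0.17 0.45 0.1 0 0 0 1; 0.04 0.48 0.1 0 0 0 1; -0.1 0.47 0.1 0 0 0 1; -0.22 0.43 0.09 0 0 0 1; -0.33 0.35 0.07 0 0 0 1; -0.42 0.25 0.05 0 0 0 1; -0.47 0.13 0.03 0 0 0 1; 0 0 0 0 0 0 1; 0 0 -0.7 0 0 0 1"
}}

```text
time_s: 31.95
tcp_pos: [0.4057, 0.24, 0.1101]
ee_rot: [[-0.033, -0.951, 0.306], [-0.999, 0.029, -0.017], [0.007, -0.306, -0.952]]
wrist_force: [-0.3, 0.4, 1.3]
gripper_width: 0.005
gripper_force: 0.0
```

Request:
{"fn": "jog_arm", "kwargs": {
  "plan": "0 0 -1 0 0 0 1; 0 0 -0.7 0 0 0 1; -0.15 -0.7 -0.05 0 0 0 1; -0.2 -0.9 -0.07 0 0 0 1; -0.2 -0.9 -0.07 0 0 0 1; -0.2 -0.94 -0.06 0 0 0 1; 0 0 0 0 0 0 1; 0 0 0 0 0 0 1; 0 0 0 0 0 0 1; 0 0 0 0 0 0 1"
}}

```text
time_s: 32.95
tcp_pos: [0.4727, 0.258, 0.1839]
ee_rot: [[-0.032, -0.951, 0.308], [-0.999, 0.029, -0.014], [0.004, -0.308, -0.951]]
wrist_force: [0.4, -1.0, -0.4]
gripper_width: 0.007
gripper_force: 0.0
```

```bash
python3 -c "
from go import *
s();fork();to(-18)
import cv2
p,d=r.capture('scene'); c=r.get_calibration('scene'); np.savez('scene6.npz',p=p,d=d,K=c['mtx'],T=c['extrinsics'])
K2,T=c['mtx'],c['extrinsics']
v,u=np.mgrid[:384,:512]; C=np.stack([(u-K2[0,2])/K2[0,0]*d,-(v-K2[1,2])/K2[1,1]*d,-d],-1)@T[:3,:3].T+T[:3,3]
m=(C[...,2]>.205)&(C[...,2]<.25)&(C[...,0]>.57)&(C[...,0]<.62)&(C[...,1]>.18)&(C[...,1]<.44)
q=C[m]; h,e=np.histogram(q[:,1],np.arange(.18,.44,.01)); print(h)
"
```

```text
t 32.95 tilt 17.9 e1 e2 n [ 52.8 -11.5  37.5] peg -12.2 F [ 0.4 -1.  -0.4]
fork row min cols [194, 200]
bright cols [140 192]
to -18 0 [-0.09  0.    1.95]
[ 0  0  0  0  0  0  0  0  0  0  0  0  0  0 12 20  1  3  0  0  0  0  0  0
  0]
```

Request:
{"fn": "jog_arm", "kwargs": {
  "plan": "-0.16 0 0 0 0 0 1; 0 0 0.6 0 0 0 1; 0 0 0.7 0 0 0 1; 0 0 0.62 0 0 0 1; 0 0 0 0 0 0 1; 0.16 0 0 0 0 0 1; 0.49 -0.07 -0.01 0 0 0 1; 0.49 0.06 0.01 0 0 0 1; 0.45 0.19 0.04 0 0 0 1; 0.38 0.3 0.06 0 0 0 1"
}}

```text
time_s: 34.05
tcp_pos: [0.4763, 0.2118, 0.1335]
ee_rot: [[-0.033, -0.95, 0.31], [-0.999, 0.031, -0.013], [0.003, -0.31, -0.951]]
wrist_force: [1.6, -0.9, 0.3]
gripper_width: 0.005
gripper_force: 1.1
```

Request:
{"fn": "jog_arm", "kwargs": {
  "plan": "0.28 0.39 0.08 0 0 0 1; 0.17 0.45 0.1 0 0 0 1; 0.04 0.48 0.1 0 0 0 1; -0.1 0.47 0.1 0 0 0 1; -0.22 0.43 0.09 0 0 0 1; -0.33 0.35 0.07 0 0 0 1; -0.42 0.25 0.05 0 0 0 1; -0.47 0.13 0.03 0 0 0 1; 0 0 0 0 0 0 1; 0 0 -0.7 0 0 0 1"
}}

```text
time_s: 35.05
tcp_pos: [0.4059, 0.2397, 0.1104]
ee_rot: [[-0.033, -0.951, 0.306], [-0.999, 0.029, -0.017], [0.007, -0.306, -0.952]]
wrist_force: [1.2, -0.2, -0.3]
gripper_width: 0.005
gripper_force: 0.0
```

Request:
{"fn": "jog_arm", "kwargs": {
  "plan": "0 0 -1 0 0 0 1; 0 0 -0.7 0 0 0 1; -0.15 -0.7 -0.05 0 0 0 1; -0.2 -0.9 -0.07 0 0 0 1; -0.2 -0.9 -0.07 0 0 0 1; -0.2 -0.94 -0.06 0 0 0 1; 0 0 0 0 0 0 1; 0 0 0 0 0 0 1; 0 0 0 0 0 0 1; 0 0 0 0 0 0 1"
}}

```text
time_s: 36.05
tcp_pos: [0.4729, 0.2577, 0.1843]
ee_rot: [[-0.032, -0.951, 0.308], [-0.999, 0.029, -0.014], [0.004, -0.308, -0.951]]
wrist_force: [-0.1, 0.3, -0.0]
gripper_width: 0.005
gripper_force: 0.0
```

```bash
cat > hang.py <<'E'
from go import *
import cv2
def hang():
    p,d=r.capture('scene'); c=r.get_calibration('scene'); K2,T=c['mtx'],c['extrinsics']
    np.savez('sceneL.npz',p=p,d=d,K=K2,T=T)
    v,u=np.mgrid[:384,:512]; C=np.stack([(u-K2[0,2])/K2[0,0]*d,-(v-K2[1,2])/K2[1,1]*d,-d],-1)@T[:3,:3].T+T[:3,3]
    for lab,z0,z1 in (("handle",.207,.25),("legs",.15,.18),("bracket",.095,.143),("pointer",.035,.078)):
        m=(C[...,2]>z0)&(C[...,2]<z1)&(C[...,0]>.565)&(C[...,0]<.615)&(C[...,1]>.18)&(C[...,1]<.435)
        q=C[m]; w=u[m],v[m]
        if len(q): print(lab,len(q),"med",np.round(np.median(q,0),4),"y",np.round(np.percentile(q[:,1],[5,25,75,95]),4),"px",np.median(w[0]),np.median(w[1]))
    return p,C
E
python3 -c "
from hang import *
s();fork();to(-18);hang()
"
```

```text
t 36.05 tilt 17.9 e1 e2 n [ 53.1 -11.2  37.7] peg -11.9 F [-0.1  0.3 -0. ]
fork row min cols []
bright cols [140 192]
to -18 0 [-0.1   0.01  1.96]
handle 26 med [0.5911 0.3736 0.2118] y [0.3652 0.3684 0.377  0.3782] px 169.0 173.0
legs 55 med [0.5802 0.3719 0.1671] y [0.3655 0.3683 0.3751 0.3769] px 175.0 191.0
bracket 271 med [0.594  0.3757 0.1202] y [0.3478 0.3601 0.3865 0.3939] px 172.0 204.0
pointer 59 med [0.5953 0.3866 0.0582] y [0.3813 0.3834 0.3892 0.3906] px 170.0 226.0
```

Request:
{"fn": "jog_arm", "kwargs": {
  "plan": "-0.16 0 0 0 0 0 1; 0 0 0.6 0 0 0 1; 0 0 0.7 0 0 0 1; 0 0 0.62 0 0 0 1; 0 0 0 0 0 0 1; 0.16 0 0 0 0 0 1; 0.49 -0.07 -0.01 0 0 0 1; 0.49 0.06 0.01 0 0 0 1; 0.45 0.19 0.04 0 0 0 1; 0 0 0 0 0 0 1"
}}

```text
time_s: 37.15
tcp_pos: [0.4823, 0.2193, 0.1367]
ee_rot: [[-0.034, -0.951, 0.308], [-0.999, 0.031, -0.015], [0.005, -0.308, -0.951]]
wrist_force: [0.5, 0.2, 0.4]
gripper_width: 0.006
gripper_force: 0.1
```

```bash
python3 -c "
from hang import *
s();p,C=hang()
g=cv2.cvtColor(p,cv2.COLOR_RGB2GRAY).astype(int)
for v in range(196,236,3): print(v,g[v,152:196].tolist())
from station import r
c=r.get_calibration('scene');K2,T=c['mtx'],c['extrinsics']
def px(P):
    q=T[:3,:3].T@(np.array(P)-T[:3,3]); return np.round([K2[0,2]-K2[0,0]*q[0]/q[2],K2[1,2]+K2[1,1]*q[1]/q[2]],1)
print(px((.594,.38,.083)),px((.594,.39,.083)),px((.594,.386,.077)),px((.594,.386,.03)),px((.594,.356,.12)),px((.594,.406,.12)))
"
```

```text
t 37.15 tilt 17.9 e1 e2 n [38.3 27.  -8.6] peg 35.2 F [0.5 0.2 0.4]
handle 26 med [0.5903 0.3829 0.2111] y [0.3761 0.3793 0.3865 0.3895] px 165.5 175.0
legs 61 med [0.5802 0.382  0.1647] y [0.376  0.3787 0.3858 0.3869] px 171.0 193.0
bracket 277 med [0.5945 0.386  0.1192] y [0.3581 0.3718 0.3967 0.4041] px 168.0 206.0
pointer 61 med [0.5953 0.3863 0.0569] y [0.3813 0.3837 0.3894 0.3903] px 170.0 226.0
196 [57, 66, 78, 89, 98, 100, 105, 106, 110, 106, 106, 106, 106, 105, 112, 118, 121, 107, 102, 98, 95, 96, 86, 76, 67, 73, 78, 76, 74, 73, 74, 75, 74, 71, 64, 61, 66, 90, 114, 125, 144, 157, 132, 79]
199 [109, 109, 106, 105, 105, 106, 103, 109, 104, 102, 93, 88, 88, 86, 85, 85, 97, 108, 103, 100, 98, 98, 92, 73, 63, 72, 83, 80, 84, 78, 73, 71, 65, 65, 59, 60, 57, 68, 108, 128, 143, 149, 143, 113]
202 [109, 106, 108, 106, 98, 106, 101, 89, 83, 73, 74, 73, 70, 68, 70, 68, 65, 70, 71, 74, 71, 67, 60, 52, 51, 61, 73, 73, 73, 72, 68, 65, 66, 64, 62, 58, 57, 64, 97, 124, 133, 129, 117, 123]
205 [107, 103, 109, 107, 107, 106, 100, 87, 78, 71, 71, 71, 66, 66, 69, 69, 70, 68, 70, 69, 70, 67, 70,
[... 1441 characters left out ...]
, 70, 67, 74, 70, 71, 73, 69, 70, 71, 71, 71, 70, 71, 68]
229 [108, 109, 109, 107, 108, 106, 111, 107, 102, 91, 86, 83, 82, 86, 85, 81, 86, 90, 93, 94, 89, 85, 86, 84, 82, 87, 85, 74, 69, 70, 70, 71, 68, 68, 69, 73, 71, 72, 68, 74, 68, 73, 71, 72]
232 [109, 114, 115, 122, 119, 118, 103, 86, 81, 83, 80, 86, 87, 83, 82, 81, 83, 83, 96, 93, 95, 93, 85, 82, 81, 85, 85, 78, 71, 72, 71, 71, 73, 67, 71, 69, 70, 70, 69, 69, 73, 69, 69, 72]
235 [82, 81, 82, 83, 83, 79, 82, 82, 83, 84, 87, 82, 84, 86, 81, 73, 65, 72, 95, 96, 85, 81, 62, 60, 71, 75, 84, 83, 75, 74, 70, 69, 74, 70, 70, 72, 73, 73, 72, 72, 71, 69, 69, 74]
[171.9 217.4] [168.5 219.3] [170.1 220.4] [172.2 234.8] [178.5 201. ] [161.  210.3]
```

Request:
{"fn": "jog_arm", "kwargs": {
  "plan": "0.11 0.07 0.02 0 0 0 1; 0.1 0.08 0.02 0 0 0 1; 0.09 0.09 0.02 0 0 0 1; 0.08 0.1 0.02 0 0 0 1; 0 0 0 0 0 0 1; 0 0 0 0 0 0 1; 0 0 0 0 0 0 1; 0 0 0 0 0 0 1; 0 0 0 0 0 0 1; 0 0 0 0 0 0 1"
}}

```text
time_s: 38.2
tcp_pos: [0.4755, 0.2127, 0.132]
ee_rot: [[-0.032, -0.951, 0.308], [-0.999, 0.03, -0.014], [0.004, -0.308, -0.951]]
wrist_force: [-0.1, 0.8, -0.5]
gripper_width: 0.006
gripper_force: 0.0
```

```bash
python3 -c "
from hang import *
s();hang();hang()
from h import cloud
for f in ('scene4.npz',):
    z=np.load(f);C=cloud(z['d'],z['K'],z['T'])
    for lab,z0,z1,x0,x1 in (('handle',.207,.25,.565,.615),('legs',.15,.18,.565,.615)):
        q=C[(C[...,2]>z0)&(C[...,2]<z1)&(C[...,0]>x0)&(C[...,0]<x1)&(C[...,1]>.2)&(C[...,1]<.232)]
        if len(q): print(f,lab,len(q),np.round(np.percentile(q[:,1],[5,25,50,75,95]),4))
"
```

```text
t 38.2 tilt 17.9 e1 e2 n [30.2 33.8 -9.3] peg 48.2 F [-0.1  0.8 -0.5]
handle 27 med [0.5904 0.3877 0.2106] y [0.3793 0.3832 0.3907 0.3928] px 164.0 175.0
legs 61 med [0.5803 0.3842 0.1656] y [0.3782 0.3812 0.3878 0.3895] px 170.0 193.0
bracket 284 med [0.5943 0.3877 0.1185] y [0.3615 0.3734 0.3986 0.4065] px 167.5 207.0
pointer 58 med [0.5956 0.3862 0.0587] y [0.3815 0.3839 0.3892 0.3903] px 170.5 226.0
handle 25 med [0.5911 0.3875 0.2114] y [0.3791 0.3821 0.3895 0.3923] px 164.0 175.0
legs 56 med [0.5802 0.3847 0.1638] y [0.3782 0.3812 0.3876 0.3894] px 170.0 194.0
bracket 287 med [0.5943 0.3883 0.1194] y [0.3616 0.3742 0.3989 0.4065] px 167.0 207.0
pointer 59 med [0.5956 0.3868 0.0557] y [0.3807 0.3834 0.3891 0.3906] px 171.0 226.0
scene4.npz handle 130 [0.2085 0.2134 0.2196 0.2213 0.2227]
scene4.npz legs 46 [0.2098 0.2127 0.2166 0.219  0.2207]
```

Request:
{"fn": "jog_arm", "kwargs": {
  "plan": "0.06 0.07 0.015 0 0 0 1; 0.05 0.07 0.015 0 0 0 1; 0 0 0 0 0 0 1; 0 0 0 0 0 0 1; -0.1 -0.1 -0.02 0 0 0 1; -0.1 -0.1 -0.02 0 0 0 1; 0 0 -0.5 0 0 0 1; 0 0 -1 0 0 0 1; 0 0 -1 0 0 0 1; 0 0 -0.8 0 0 0 1"
}}

```text
time_s: 39.3
tcp_pos: [0.4514, 0.2166, 0.2127]
ee_rot: [[-0.032, -0.951, 0.309], [-0.999, 0.03, -0.012], [0.002, -0.309, -0.951]]
wrist_force: [0.3, 0.7, -0.0]
gripper_width: 0.004
gripper_force: 0.0
```

Request:
{"fn": "jog_arm", "kwargs": {
  "plan": "0 0 0 0 0 0 1; 0 0 0 0 0 0 1; 0 0 0 0 0 0 1; 0 0 0 0 0 0 1; 0 0 0 0 0 0 1; 0 0 0 0 0 0 1; 0 0 0 0 0 0 1; 0 0 0 0 0 0 1; 0 0 0 0 0 0 1; 0 0 0 0 0 0 1"
}}

```text
time_s: 40.3
tcp_pos: [0.4516, 0.2161, 0.2115]
ee_rot: [[-0.032, -0.951, 0.309], [-0.999, 0.03, -0.013], [0.003, -0.309, -0.951]]
wrist_force: [0.1, 0.5, -0.6]
gripper_width: 0.003
gripper_force: 0.0
```

```bash
python3 -c "
from hang import *
s();hang();hang()
"
```

```text
t 40.3 tilt 18.0 e1 e2 n [49.2 30.9 71.5] peg 32.2 F [ 0.1  0.5 -0.6]
handle 26 med [0.5906 0.3866 0.2115] y [0.3785 0.3826 0.3905 0.393 ] px 164.0 175.0
legs 59 med [0.5801 0.3854 0.1649] y [0.3797 0.382  0.3891 0.3906] px 170.0 194.0
bracket 293 med [0.5944 0.3891 0.119 ] y [0.363  0.3741 0.3997 0.4073] px 167.0 207.0
pointer 59 med [0.5955 0.3864 0.0586] y [0.3813 0.3839 0.3895 0.3911] px 170.0 226.0
handle 29 med [0.5904 0.387  0.2112] y [0.3785 0.3827 0.3913 0.3934] px 164.0 175.0
legs 60 med [0.5801 0.3855 0.1658] y [0.3793 0.3825 0.3889 0.3903] px 170.0 193.0
bracket 284 med [0.5943 0.3888 0.1186] y [0.3631 0.3744 0.4001 0.4075] px 167.0 207.0
pointer 59 med [0.5955 0.3867 0.0571] y [0.3812 0.3837 0.3891 0.3903] px 171.0 226.0
```

The hanger reads about y=0.3855 against 0.386 for the pointer. It is still and the arm is clear, so I hand in.

```bash
python3 -c "
from station import r
print(r.finish_job())"
```

```text
the job is handed in; nothing more can be done
None
```

I hung the hanger between the fork plates and wound the crank about 2.2 turns. The bracket's centre, measured on camera, is within about 1 mm of the pointer along the rail. The hanger hung still with the arm clear when I handed the job in at about 40 s; the hand-in gave no verdict.

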